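Set the tool-rest gap of a bench grinder with a gap gauge

TASK

Set the grinder's tool rest to the thickness of the gap gauge: take the red-handled gauge from the edge of the wooden bur block, stand it on the rest with its blade hanging squarely in the gap in front of the grey wheel, let go, and push the rest towards the wheel until the blade is lightly nipped between them. Then draw the gauge slowly out by its handle so that you feel the blade drag on the wheel (no drag: put it back and push again), leave the rest as it is, and hang the gauge upright back on the same edge of the block. The wheel is brittle: do not jam the gauge hard against it or knock it with the gripper; do not drop the gauge, and leave everything else where it lies.

Things in the scene. Friction and masses are not known exactly. Their poses are not given: they have to be found in the camera images.
- gauge: red-handled gap gauge, 0.13 to 0.21 kg. Origin: inner corner where blade meets underside of foot, mid-width; z up, x from foot to blade. Steel blade 3 mm thick (x 0 to 3), 50 mm wide (y), from 36 mm below the origin to 6 mm above. Steel foot 36 mm wide, 6 mm thick, x 0 to -42 mm. At the start the foot stands on the block, the blade hangs 1 to 4 mm off the block's +x edge
- handle (a point): middle of the gauge's red handle, 25 mm behind (-x) and 25 mm above the gauge's origin. The handle is 36 mm wide (gauge's y), 12 mm thick (x), 38 mm high and stands on the foot; take it across the 36 mm width, where the fingers can pass down beside it and the foot
- block: wooden bur block, fixed, 100 mm (x) by 140 mm (y), 50 mm high. Origin: centre of its underside, z up. Burs stand up to 34 mm above the top on the half towards -x (up to x = -3 mm); the other half is bare. The gauge hangs on the edge at x = +50 mm: gauge's x axis along the block's, gauge's origin level with the block's top and just past the edge
- rest: level aluminium plate of the tool rest, 66 mm deep (x 0 to -66), 80 mm wide (y), 10 mm thick, top 108 mm above the bench. Origin: top face, middle of the edge next to the wheel; x points at the wheel, z up. The gauge stands right when its axes lie along these and its origin is level with this one and 0 to a few mm ahead (+x). Below the plate the first 20 mm behind the edge is clear
- rest_back (a point): middle of the rest plate's outer edge face (the face to push on, 10 mm high, 80 mm wide), half-way up, 103 mm above the bench; push along the rest's +x. The face is free; the slide's rail, 23 mm high, and base plate lie below it
- wheel: grey grinding wheel, locked, 100 mm diameter, 25 mm wide, at the other end of the grinder from the felt buff. Origin: its centre, 105 mm above the bench; y along the spindle, x away from the rest. Front bare, back and top under a guard up to 166 mm above the bench. The motor beside it on the +y side (100 mm diameter, top 156 mm) is 42 mm from the wheel's middle and stands no further forward
- rest_slide (a joint): gap in m between the rest's edge and the wheel's front (0 = touching, 0.035 = fully back); starts at 14 to 28 mm. The rest slides along its x only. Its clamp is half nipped: it takes about 5 N to slide and stays where it is left. A nipped blade adds to that: a total push of 9 to 12 N nips it with a few N, which stay after the push ends
- caliper: the digital caliper, dark blue head on a 235 mm steel beam, lying on the bench; not to be moved
- case_a: a steel watch case without back or glass, 60 mm over the lugs, 9 mm high, lying on the bench; not to be moved
- case_b: a second steel watch case, the same; not to be moved
- tweezers: steel tweezers, 120 mm long, lying on the bench; not to be moved
- cup: clear plastic cup, 66 mm wide, 75 mm high; not to be moved
- bottle: small black jar, 52 mm wide, 75 mm high; not to be moved
- burs: open clear box of burs, 75 x 95 x 28 mm; not to be moved
- lidbox: shut pale grey plastic box, 84 x 119 x 36 mm; not to be moved
Things that resemble listed ones, but are neither listed nor needed, are in the scene too. What is shaped like the gauge but purple or turquoise is not meant.

How it is judged:
By the outcome, as a careful person would: the job done as asked, in the order asked, and still so for the second after the job is handed in, with the robot touching nothing.
It also fails if it takes over 70 s, if anything falls off the work surface, if the arm or the gripper's body presses on something with over 40 N, if the wrist force passes 120 N, or if a joint passes its speed limit or range.

ROBOT

A 6-joint arm with a two-finger parallel gripper is mounted at the origin on the work surface. World frame = base frame: x ahead of the robot, y to its left, z up, the work surface at z = 0. Lengths are in m, angles in degrees, forces in N, time in s.
With the tool pointing down it reaches from about 0.3 to 0.75 m from the base axis. Payload 8.5 kg.
Tool frame: the origin (TCP) lies on the centre line of the jaws, within the pads' length; the fingertips stand 14 mm ahead of it and the grasp point (between the pads) lies 5 mm behind it; z points along the fingers, x is the direction in which the jaws open and shut, and the axes are right-handed (so a half turn about z gives the same grasp; the last joint's range is limited). The gripper opens to 88 mm and grips with 3 to 60 N. Pads are 18 mm wide; open, the fingers measure 123 mm over their backs; the gripper's body (75 mm by 187 mm) begins 45 mm behind the grasp point.
Start: joints at [-87.107, 21.807, 74.336, -0, 83.858, -12.336], TCP at [0.144, -0.531, 0.253] pointing down, gripper open.
Joint ranges: [-178.18, 178.18], [-50.72, 133.34], [12.68, 142.11], [-81.47, 261.47], [9.98, 163.14], [-165.26, 165.26]. Speed limits (degrees/s): [136.94, 136.94, 180, 180, 180, 180].

INTERFACE

Orientations are given as a 3x3 rotation matrix whose columns are the frame's x, y, z axes.
In Python, from workcell import read_state, capture, sign_off gives the robot as it stands.
- The arm moves only by the tool move_arm, never from a script. Its argument "rows" is one flat list of numbers, 7 for each row, row after row: the finger opening in cm, from 0 to 8.81, then the shift along the tool's x, y, z in cm, then the turn, a rotation vector about the tool's x, y, z in rad. In form: [grip, x, y, z, wx, wy, wz, grip, x, y, z, wx, wy, wz, ...]. A call has 1 to 8 rows; each row shifts and turns the commanded pose from where the row before left it, along the tool's axes as they then stand; what a row does not reach is not made up. A row lasts 1/12 s, in which the tool goes at most 41.7 mm and 7.16 degrees, less where a joint would pass 70% of its speed; a pose out of reach is approached as far as the arm can. A call is refused whole if a number of a shift passes 4.17 or a number of a turn 0.125, either way. A call with a gripper value outside its range is refused whole. The fingers move at their own pace and stop on an object; "grip_force" is the grip in N (left out, the last holds). Time passes only in rows, so rows that do not move let the fingers close. It gives the time, the measured TCP pose, the force and the opening at its end, in the units of the state.
- read_state(): the state, without advancing time (a new reading comes with each control period).
- capture(name): name is "side" or "top"; returns a dict with "frame" (384x512x3 uint8, blue, green, red), "intrinsics" (3x3 intrinsics, pixels), "k1" (the pictures are not rectified: a ray, as slopes to the right and down, at radius r is drawn at 1 + k1 r^2 times it, then the intrinsics apply), "eye" and "orientation" of the camera in the world. Camera axes: x right, y up, looking along -z (the intrinsics and any distortion apply to the point x, -y, -z); pixel columns grow to the right and rows downward; lengths in m; the calibration is good to about 2 mm. A picture is of the moment at which its call begins. There is no depth.
- sign_off(): hands the job in, once; it reports no verdict.
The state is a dict: "clock": time; "joints": joint angles; "qd": joint speeds; "effort": joint torques, N m; "tcp_pos": TCP position; "tool_rot": TCP orientation; "contact_force": force on the tool from outside, world axes, zero at the start; "moment": the same for the moment, N m; "gripper_width": finger opening in m.
Only numpy, scipy, OpenCV 4.12 (cv2) and the standard library are available. Lean on these libraries where they do the work, as an engineer would, in place of code of your own. Each camera call takes 0.05 s, during which the arm holds its last target. There are 200 camera calls.

## Working session

There is one attempt and no reset: what is moved stays moved. The work goes in short steps, Python scripts to look and compute and a tool call to move; the robot and the scene stay as the last step left them, time stands still between calls to the robot, and variables do not carry over. Pictures are saved under pics/ and viewed, about 8 in all and at most 12, crops included, and the job is handed in when it is done.

Besides the shell and the picture viewer there is one more tool, called after "Call:" by a JSON object that holds its "name" and its "arguments". move_arm: Moves the arm, as the interface text tells. Its arguments: {"type":"object","properties":{"rows":{"type":"array","items":{"type":"number"}},"grip_force":{"type":"number"}},"required":["rows"]}

```bash
mkdir -p pics; cat > h.py <<'E'
import numpy as np, cv2
from workcell import read_state, capture, sign_off
def cam(c):
    return np.array(c["intrinsics"]),c["k1"],np.array(c["eye"]),np.array(c["orientation"])
def proj(c,P):
    K,k1,e,R=cam(c); p=(np.atleast_2d(P)-e)@R
    s=np.c_[p[:,0]/-p[:,2],-p[:,1]/-p[:,2]]; r2=(s**2).sum(1,keepdims=True)
    s=s*(1+k1*r2); return np.c_[s,np.ones(len(s))]@K.T[:,:2]
def ray(c,px):
    K,k1,e,R=cam(c); d=np.linalg.solve(K,np.r_[px,1])[:2]; s=d.copy()
    for _ in range(30): s=d/(1+k1*(s@s))
    return e,R@np.array([s[0],-s[1],-1])
def atz(c,px,z):
    e,d=ray(c,px); return e+d*(z-e[2])/d[2]
def st():
    s=read_state(); print({k:np.round(s[k],4).tolist() for k in ("clock","joints","tcp_pos","tool_rot","contact_force","moment","gripper_width")})
    return s
E
python3 - <<'E'
from h import *
import pickle
for n in("top","side"):
    c=capture(n); pickle.dump(c,open(n+".pkl","wb")); cv2.imwrite(f"pics/{n}0.png",cv2.resize(c["frame"],(800,600),interpolation=cv2.INTER_CUBIC)); print(n,c["eye"],np.round(c["orientation"],3).tolist(),c["intrinsics"],c["k1"])
st()
E
```

```text
top [ 3.39555370e-01 -1.00465673e-03  1.15905318e+00] [[0.029, 0.982, -0.187], [-1.0, 0.029, -0.003], [0.002, 0.187, 0.982]] [[353.32390838   0.         251.99319376]
 [  0.         353.32390838 193.46039793]
 [  0.           0.           1.        ]] -0.06022772446786115
side [-0.06580392  0.68178958  0.97916309] [[-0.747, 0.467, -0.473], [-0.665, -0.508, 0.548], [0.016, 0.724, 0.69]] [[369.32938401   0.         248.63686697]
 [  0.         369.32938401 190.63674677]
 [  0.           0.           1.        ]] -0.10465406116140144
{'clock': 0.1, 'joints': [-87.1083, 21.8354, 74.3775, 0.0017, 83.8578, -12.3362], 'tcp_pos': [0.1445, -0.5305, 0.2522], 'tool_rot': [[0.2627, -0.9649, -0.0], [-0.9649, -0.2627, 0.0012], [-0.0012, -0.0003, -1.0]], 'contact_force': [0.675, 0.4512, -0.1542], 'moment': [0.0203, -0.0678, 0.0312], 'gripper_width': 0.0885}
```

View pics/top0.png

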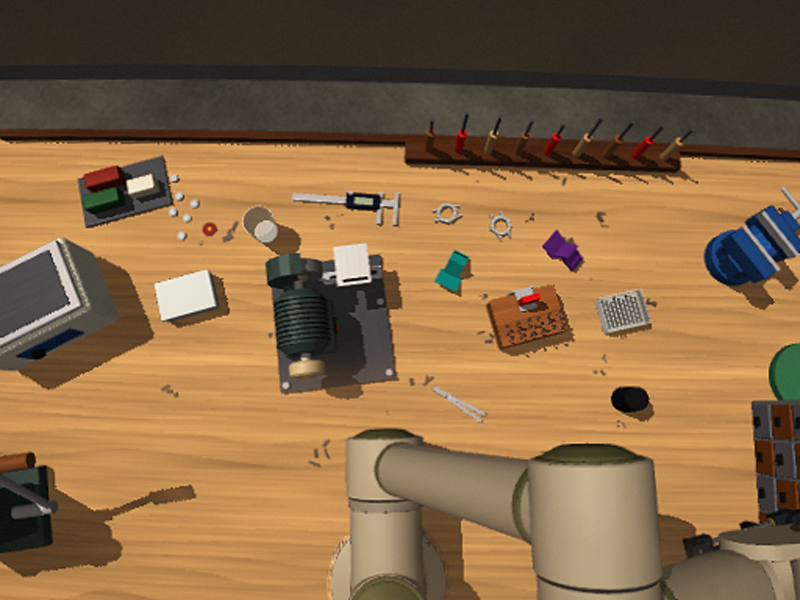

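View pics/side0.png

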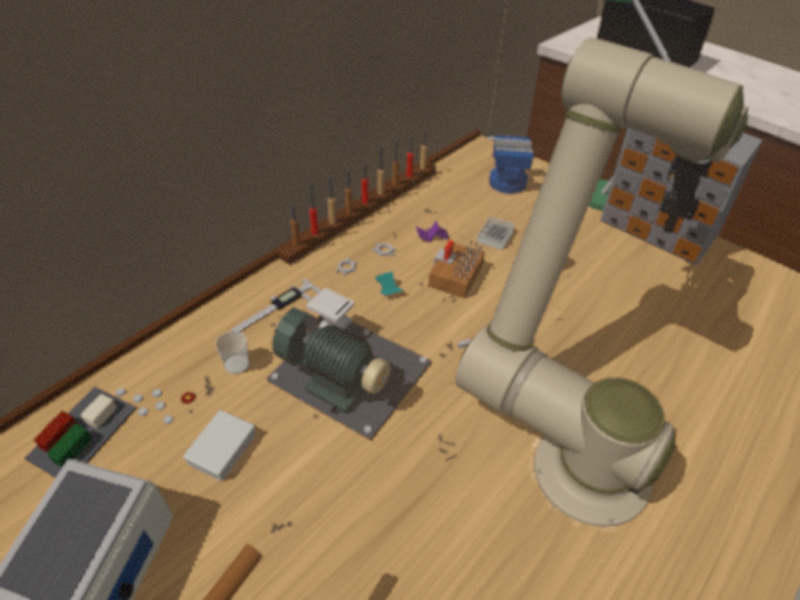

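Top view: red gauge on the far edge of the bur block at about (525,297). Look-alikes: turquoise (453,271) and purple (563,250), both on the bench. The white rest plate is at (352,265), right of the wheel and guard at (285,268). I choose the red one on the block, and will check it in a close crop.

```bash
python3 - <<'E'
from h import *
import pickle
t=pickle.load(open("top.pkl","rb"));s=pickle.load(open("side.pkl","rb"))
def crop(c,x,y,w,h,k): return cv2.resize(c["frame"][y:y+h,x:x+w],(w*k,h*k),interpolation=cv2.INTER_CUBIC)
# top: block cols 305-370,rows 178-228 ; grinder cols 165-255 rows 150-200
a=crop(t,305,178,65,50,6); b=crop(t,165,150,85,50,6)[:,:400]
b=crop(t,168,150,65,50,6)
c=crop(s,270,145,65,50,6); d=crop(s,170,180,65,50,6)
im=np.vstack([np.hstack([a,b]),np.hstack([c,d])]); cv2.imwrite("pics/crop1.png",im); print(im.shape)
E
```

```text
(600, 780, 3)
```

View pics/crop1.png

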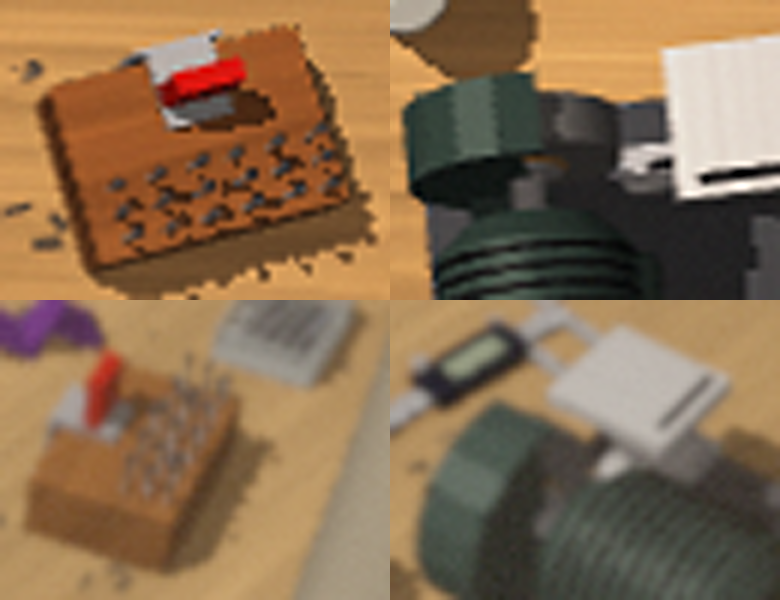

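Top crop: the red handle stands on a steel foot at the far (+x) edge of the block, burs on the near half, so the choice is confirmed. The rest plate is the white one at top right, with the wheel's bare front at crop (580,115). I'll fit poses by silhouettes in both views.

```bash
cat >> h.py <<'E'
from scipy.optimize import minimize
def box(x0,x1,y0,y1,z0,z1): return np.array([[x,y,z] for x in(x0,x1) for y in(y0,y1) for z in(z0,z1)],float)/1000
def place(B,p,z):
    c,s=np.cos(p[2]),np.sin(p[2]); return np.c_[B[:,0]*c-B[:,1]*s+p[0],B[:,0]*s+B[:,1]*c+p[1],B[:,2]+z]
U=6
def soft(c,P,roi):
    x,y,w,h=roi; q=((proj(c,P)-[x,y]+.5)*U-.5)
    m=np.zeros((h*U,w*U),np.uint8); cv2.fillConvexPoly(m,cv2.convexHull(np.round(q*16).astype(np.int32)),255,cv2.LINE_AA,4)
    return cv2.resize(m,(w,h),interpolation=cv2.INTER_AREA)/255.
def red(f):
    f=f.astype(float); return np.clip((f[...,2]-np.maximum(f[...,1],f[...,0])*1.0-75)/60,0,1)
def white(f):
    f=f.astype(float); return np.clip((f.min(2)-120)/50,0,1)*((f.max(2)-f.min(2))<50)
def fit(views,mask,B,z,p0,sig=0.8):
    T=[]
    for c,roi,w in views:
        x,y,W,H=roi; m=mask(c["frame"][y:y+H,x:x+W]); T.append(cv2.GaussianBlur(m,(0,0),sig))
    def cost(p):
        return sum(w*((cv2.GaussianBlur(soft(c,place(B,p,z),roi),(0,0),sig)-t)**2).sum() for (c,roi,w),t in zip(views,T))
    best=None
    for d in (0,-.15,.15):
        s0=np.array([p0[0],p0[1],p0[2]+d]); sim=np.vstack([s0,s0+[.01,0,0],s0+[0,.01,0],s0+[0,0,.1]])
        r=minimize(cost,s0,method="Nelder-Mead",options=dict(initial_simplex=sim,xatol=1e-5,fatol=1e-5))
        if best is None or r.fun<best.fun: best=r
    return best.x,best.fun
HAND=box(-31,-19,-18,18,6,44); REST=box(-66,0,-40,40,-10,0)
E
python3 - <<'E'
from h import *
import pickle
t=pickle.load(open("top.pkl","rb"));s=pickle.load(open("side.pkl","rb"))
tb,tr=(305,178,65,50),(200,150,55,45); sb,sr=(270,145,40,40),(185,180,55,45)
print("mask px",red(t["frame"][178:228,305:370]).sum(),red(s["frame"][145:185,270:310]).sum(),white(t["frame"][150:195,200:255]).sum(),white(s["frame"][180:225,185:240]).sum())
h0=atz(t,(305+200/6,178+80/6),.075); g0=[h0[0]+.025,h0[1],.2]
for v in ([(t,tb,1),(s,sb,1)],[(t,tb,1)],[(s,sb,1)]): print("gauge",*fit(v,red,HAND,.05,g0))
r0=atz(t,(200+25,150+20),.108)
for v in ([(t,tr,1),(s,sr,1)],[(t,tr,1)],[(s,sr,1)]): print("rest",*fit(v,white,REST,.108,[r0[0],r0[1]+.033,1.6]))
# block corners
C=place(box(-50,50,-70,70,50,50)[[0,2,4,6]],[0,0,0],0) # NR,NL,FR,FL  (y-,y+)
tp=np.array([[350,195],[100,262],[297,28],[52,98]])/6+[305,178]-.4
sp=np.array([[238,105],[168,225],[np.nan]*2,[33,190]])/6+[270,145]-.4
from scipy.optimize import least_squares
def f(p):
    Q=place(C,p,0); e=np.r_[(proj(t,Q)-tp).ravel(),(proj(s,Q)-sp).ravel()]; return e[~np.isnan(e)]
r=least_squares(f,[h0[0]-.03,h0[1],.2]); print("block",r.x,np.round(r.fun,1))
# grinder wheel guess front: atz of bare wheel pixel
print("wheel front region",atz(t,(168+(600-390)/6,150+115/6),.105))
E
```

```text
mask px 53.916666666666664 17.483333333333334 528.6 347.73999999999995
gauge [ 0.58482414 -0.2569006   0.54509253] 21.739362425050334
gauge [ 0.58658583 -0.26054898  0.36684383] 5.344587802226638
gauge [ 0.58637106 -0.26003975  0.57977263] 12.450499876111092
rest [0.61179433 0.12063409 1.71904697] 95.86626132560684
rest [0.61001027 0.12123719 1.72309502] 43.68257090791261
rest [0.61533391 0.11877758 1.7095973 ] 42.321912104686
block [ 0.53144291 -0.27116308  0.29437074] [ 0.1  1.   0.1  1.4 -0.8 -0.7 -1.1 -1.3  0.9 -1.2  1.2 -0.1 -1.  -1.9]
wheel front region [0.61180558 0.15569634 0.105     ]
```

```bash
cat >> h.py <<'E'
def red(f):
    f=f.astype(float); return np.clip((f[...,2]-1.9*np.maximum(f[...,1],f[...,0])-10)/40,0,1)
def wire(im,c,P,roi,k,col):
    q=((proj(c,P)-[roi[0],roi[1]]+.5)*k-.5).astype(int)
    for i in range(8):
        for b in (1,2,4):
            if not i&b: cv2.line(im,tuple(map(int,q[i])),tuple(map(int,q[i|b])),col,1,cv2.LINE_AA)
BLOCK=box(-50,50,-70,70,0,50)
BLADE=box(0,3,-25,25,-36,6); FOOT=box(-42,0,-18,18,0,6)
E
cat > ov.py <<'E'
from h import *
import pickle
t=pickle.load(open("top.pkl","rb"));s=pickle.load(open("side.pkl","rb"))
tb,tr=(305,178,65,50),(200,150,55,45); sb,sr=(270,145,40,40),(185,180,55,45)
g0=[.5858,-.2595,.3]
for v in ([(t,tb,1),(s,sb,1)],[(t,tb,1)],[(s,sb,1)]): print("gauge",*fit(v,red,HAND,.05,g0))
g,_=fit([(t,tb,1),(s,sb,.3)],red,HAND,.05,g0); b=[.5314,-.2712,.294]; r=[.6105,.121,1.722]
out=[]
for c,roi in((t,(305,178,65,50)),(t,(168,150,65,50)),(s,(270,145,65,50)),(s,(170,180,65,50))):
    x,y,w,h=roi; im=cv2.resize(c["frame"][y:y+h,x:x+w],(w*6,h*6),interpolation=cv2.INTER_CUBIC)
    for B,p,z,col in((HAND,g,.05,(255,255,0)),(BLADE,g,.05,(0,255,0)),(FOOT,g,.05,(0,255,0)),(BLOCK,b,0,(255,0,255)),(REST,r,.108,(0,0,255))): wire(im,c,place(B,p,z),roi,6,col)
    out.append(im)
cv2.imwrite("pics/ov1.png",np.vstack([np.hstack(out[:2]),np.hstack(out[2:])]))
E
python3 ov.py
```

```text
gauge [ 0.58419425 -0.25796224  0.437649  ] 10.032954096289057
gauge [ 0.58507252 -0.26034973  0.31911666] 0.9715355208641072
gauge [ 0.58446749 -0.25726894  0.5740554 ] 5.654942074300111
```

View pics/ov1.png

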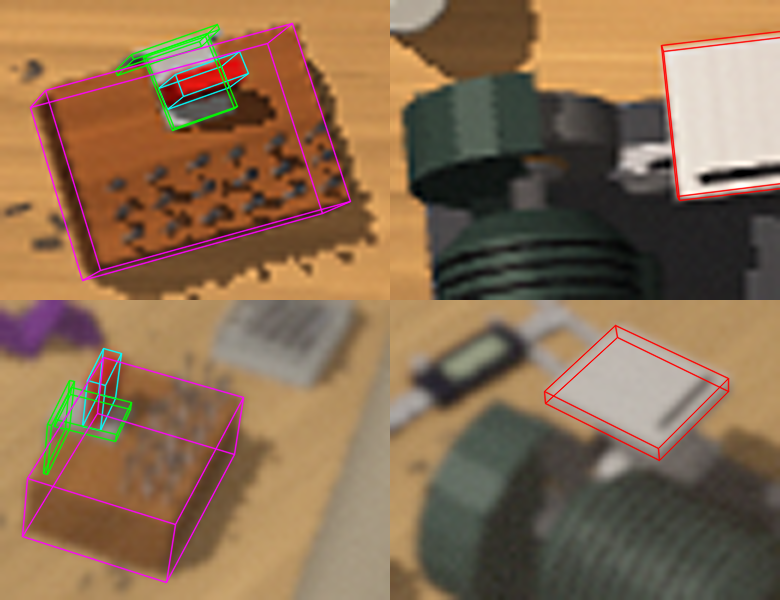

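Overlay: the top-view gauge wire matches well, and the rest wire matches in both views. The block wire is about 10 crop px too wide on the left, so I'll rely on the pick pose for hanging the gauge back. Moving above the gauge.

Call:
{"name": "move_arm", "arguments": {"rows": [6,-0.9,-2.95,0.5,0,0,-0.0025,6,-0.9,-2.95,0.5,0,0,-0.0025,6,-0.9,-2.95,0.5,0,0,-0.0025,6,-0.9,-2.95,0.5,0,0,-0.0025,6,-0.9,-2.95,0.5,0,0,-0.0025,6,-0.9,-2.95,0.5,0,0,-0.0025,6,-0.9,-2.95,0.5,0,0,-0.0025,6,-0.9,-2.95,0.5,0,0,-0.0025], "grip_force": 15}}

```text
clock: 0.77
tcp_pos: [0.3531, -0.3963, 0.2123]
tool_rot: [[0.282, -0.959, -0.0], [-0.959, -0.282, 0.001], [-0.001, 0.0, -1.0]]
contact_force: [0.6, -0.6, 0.2]
gripper_width: 0.0599
```

Call:
{"name": "move_arm", "arguments": {"rows": [6,-0.9,-2.95,0.5,0,0,-0.0025,6,-0.9,-2.95,0.5,0,0,-0.0025,6,-0.9,-2.95,0.5,0,0,-0.0025,6,-0.9,-2.95,0.5,0,0,-0.0025,6,-0.9,-2.95,0.5,0,0,-0.0025,6,-0.9,-2.95,0.5,0,0,-0.0025,6,-0.9,-2.95,0.5,0,0,-0.0025,6,-0.9,-2.95,0.5,0,0,-0.0025]}}

```text
clock: 1.43
tcp_pos: [0.5581, -0.2588, 0.1721]
tool_rot: [[0.301, -0.954, -0.001], [-0.954, -0.301, 0.0], [-0.001, 0.001, -1.0]]
contact_force: [0.2, -0.1, 0.9]
gripper_width: 0.0598
```

Call:
{"name": "move_arm", "arguments": {"rows": [6,0,0,0,0,0,0,6,0,0,0,0,0,0]}}

```text
clock: 1.6
tcp_pos: [0.5576, -0.2589, 0.1718]
tool_rot: [[0.303, -0.953, -0.001], [-0.953, -0.303, 0.001], [-0.001, 0.001, -1.0]]
contact_force: [-0.2, 0.3, 0.2]
gripper_width: 0.0605
```

```bash
cat >> h.py <<'E'
def plan(target,yaw_x,n=None):
    "target tcp; yaw_x: deg of tool x in world; prints total shift(cm) in current tool axes (no rotation coupling) and turn"
    s=st(); R=np.array(s["tool_rot"]); p=np.array(s["tcp_pos"]); d=(np.array(target)-p)@R*100
    cx,cy=np.cos(np.radians(yaw_x)),np.sin(np.radians(yaw_x))
    Rt=np.array([[cx,cy,0],[cy,-cx,0],[0,0,-1]]).astype(float); Rt[:,1]=np.cross(Rt[:,2],Rt[:,0])
    print("shift cm",np.round(d,3),"turn",np.round(cv2.Rodrigues(R.T@Rt)[0].ravel(),4))
E
python3 - <<'E'
from h import *
import pickle
plan([.562,-.269,.072],-72.5)
t=capture("top");s=capture("side")
pickle.dump((t,s),open("p2.pkl","wb"))
def cr(c,x,y,w,h,k): return cv2.resize(c["frame"][y:y+h,x:x+w],(w*k,h*k),interpolation=cv2.INTER_CUBIC)
cv2.imwrite("pics/p2.png",np.hstack([cr(t,290,130,95,120,4),cr(s,245,90,95,120,4)]))
E
```

```text
{'clock': 1.6, 'joints': [-35.9179, 31.9683, 70.775, -0.0078, 77.345, 36.4252], 'tcp_pos': [0.5576, -0.2589, 0.1718], 'tool_rot': [[0.3033, -0.9529, -0.0013], [-0.9529, -0.3033, 0.0008], [-0.0012, 0.001, -1.0]], 'contact_force': [-0.2257, 0.3262, 0.2229], 'moment': [-0.007, 0.0258, -0.0027], 'gripper_width': 0.0605}
shift cm [ 1.111 -0.121  9.981] turn [0.001  0.0012 0.0028]
```

View pics/p2.png

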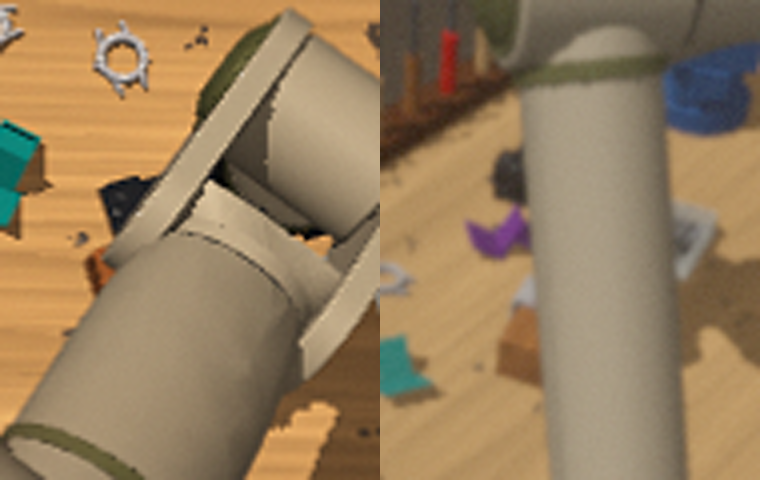

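Call:
{"name": "move_arm", "arguments": {"rows": [6,0.55,-0.06,1.0,0,0,0,6,0.55,-0.06,1.0,0,0,0,6,0,0,2.0,0,0,0.003,6,0,0,2.0,0,0,0,6,0,0,2.0,0,0,0,6,0,0,1.2,0,0,0,6,0,0,0.78,0,0,0,6,0,0,0,0,0,0]}}

```text
clock: 2.37
tcp_pos: [0.5604, -0.2705, 0.0707]
tool_rot: [[0.297, -0.955, -0.003], [-0.955, -0.297, 0.002], [-0.003, 0.002, -1.0]]
contact_force: [0.5, 1.0, -1.1]
gripper_width: 0.06
```

Call:
{"name": "move_arm", "arguments": {"rows": [4.5,0,0,0,0,0,0,4.0,0,0,0,0,0,0,3.8,0,0,0,0,0,0], "grip_force": 5}}

```text
clock: 2.62
tcp_pos: [0.5617, -0.2705, 0.0738]
tool_rot: [[0.298, -0.955, 0.001], [-0.955, -0.298, -0.001], [0.001, -0.001, -1.0]]
contact_force: [-0.4, 1.0, -0.2]
gripper_width: 0.0421
```

Call:
{"name": "move_arm", "arguments": {"rows": [3.6,0,0,0,0,0,0,3.3,0,0,0,0,0,0,3.0,0,0,0,0,0,0,3.0,0,0,0,0,0,0]}}

```text
clock: 2.95
tcp_pos: [0.5616, -0.27, 0.0737]
tool_rot: [[0.298, -0.954, 0.001], [-0.954, -0.298, -0.0], [0.001, -0.001, -1.0]]
contact_force: [-2.0, 1.9, 6.1]
gripper_width: 0.0356
```

Call:
{"name": "move_arm", "arguments": {"rows": [3.0,0,0,0,0,0,0,3.0,0,0,0,0,0,0], "grip_force": 30}}

```text
clock: 3.12
tcp_pos: [0.5616, -0.27, 0.0737]
tool_rot: [[0.298, -0.954, 0.001], [-0.954, -0.298, -0.0], [0.001, -0.001, -1.0]]
contact_force: [-1.1, 2.3, 5.6]
gripper_width: 0.035
```

```bash
python3 -c "
from h import *
st()"
```

```text
{'clock': 3.1167, 'joints': [-36.5467, 38.6823, 75.906, 0.0057, 65.3694, 36.0896], 'tcp_pos': [0.5616, -0.27, 0.0737], 'tool_rot': [[0.2984, -0.9544, 0.0006], [-0.9544, -0.2984, -0.0004], [0.0005, -0.0005, -1.0]], 'contact_force': [-1.0754, 2.2757, 5.5605], 'moment': [0.3882, 0.3106, -0.0196], 'gripper_width': 0.035}
```

Call:
{"name": "move_arm", "arguments": {"rows": [3.0,0,0,-0.3,0,0,0,3.0,0,0,-0.7,0,0,0,3.0,0,0,-1.5,0,0,0,3.0,0,0,-2.5,0,0,0,3.0,0,0,-3,0,0,0,3.0,0,0,-3,0,0,0,3.0,0,0,-1,0,0,0,3.0,0,0,0,0,0,0]}}

```text
clock: 3.78
tcp_pos: [0.5622, -0.2706, 0.1956]
tool_rot: [[0.298, -0.954, 0.004], [-0.954, -0.298, -0.003], [0.004, -0.003, -1.0]]
contact_force: [0.1, -0.2, -2.2]
gripper_width: 0.0355
```

```bash
python3 -c "
from h import *
st()"
```

```text
{'clock': 3.7833, 'joints': [-36.5564, 31.5379, 67.3907, -0.0026, 80.7543, 36.0913], 'tcp_pos': [0.5622, -0.2706, 0.1956], 'tool_rot': [[0.2982, -0.9545, 0.0044], [-0.9545, -0.2983, -0.0033], [0.0045, -0.0032, -1.0]], 'contact_force': [0.0815, -0.2089, -2.2108], 'moment': [-0.0328, 0.0212, -0.0454], 'gripper_width': 0.0355}
```

Call:
{"name": "move_arm", "arguments": {"rows": [3.0,-1.5,-0.7,-0.1,0,0,0,3.0,-2.7,-1.3,-0.1,0,0,0,3.0,-2.9,-1.4,-0.15,0,0,0,3.0,-2.9,-1.4,-0.15,0,0,0,3.0,-2.9,-1.4,-0.15,0,0,0,3.0,-2.9,-1.4,-0.15,0,0,0,3.0,-2.9,-1.4,-0.15,0,0,0,3.0,-2.9,-1.4,-0.15,0,0,0]}}

```text
clock: 4.45
tcp_pos: [0.5954, -0.0303, 0.2016]
tool_rot: [[0.298, -0.954, -0.004], [-0.954, -0.298, 0.001], [-0.002, 0.004, -1.0]]
contact_force: [0.8, -0.4, -1.5]
gripper_width: 0.0354
```

Call:
{"name": "move_arm", "arguments": {"rows": [3.0,-2.9,-1.4,-0.15,0,0,0,3.0,-2.9,-1.4,-0.15,0,0,0,3.0,-2.9,-1.4,-0.15,0,0,0,3.0,-1.5,-0.7,0,0,0,-0.06,3.0,0,0,0,0,0,-0.12,3.0,0,0,0,0,0,-0.12,3.0,0,0,0,0,0,-0.12,3.0,0,0,0,0,0,-0.12]}}

```text
clock: 5.12
tcp_pos: [0.6116, 0.0802, 0.2058]
tool_rot: [[0.751, -0.66, -0.004], [-0.66, -0.751, 0.0], [-0.004, 0.003, -1.0]]
contact_force: [0.2, 0.0, -1.7]
gripper_width: 0.0356
```

Call:
{"name": "move_arm", "arguments": {"rows": [3.0,0,0,0,0,0,-0.12,3.0,0,0,0,0,0,-0.12,3.0,0,0,0,0,0,-0.12,3.0,0,0,0,0,0,-0.12,3.0,0,0,0,0,0,-0.12,3.0,0,0,0,0,0,-0.12,3.0,0,0,0,0,0,-0.12,3.0,0,0,0,0,0,-0.036]}}

```text
clock: 5.78
tcp_pos: [0.6116, 0.0799, 0.2058]
tool_rot: [[0.988, 0.154, -0.004], [0.154, -0.988, 0.0], [-0.004, -0.001, -1.0]]
contact_force: [0.8, 0.1, -1.9]
gripper_width: 0.0356
```

Call:
{"name": "move_arm", "arguments": {"rows": [3.0,0,0,0,0,0,0,3.0,0,0,0,0,0,0]}}

```text
clock: 5.95
tcp_pos: [0.612, 0.0797, 0.2067]
tool_rot: [[0.989, 0.146, -0.003], [0.146, -0.989, 0.0], [-0.003, -0.001, -1.0]]
contact_force: [0.2, -0.2, -1.6]
gripper_width: 0.0356
```

```bash
python3 - <<'E'
from h import *
import pickle
plan([.6143,.0900,.21],8.5)
t=capture("top");s=capture("side")
pickle.dump((t,s),open("p3.pkl","wb"))
def cr(c,x,y,w,h,k): return cv2.resize(c["frame"][y:y+h,x:x+w],(w*k,h*k),interpolation=cv2.INTER_CUBIC)
cv2.imwrite("pics/p3.png",np.hstack([cr(t,165,110,95,120,4),cr(s,155,110,105,120,4)]))
E
```

```text
{'clock': 5.95, 'joints': [-3.5589, 30.5617, 67.2703, 0.0086, 82.3501, -11.9706], 'tcp_pos': [0.612, 0.0797, 0.2067], 'tool_rot': [[0.9892, 0.1463, -0.0032], [0.1463, -0.9892, 0.0003], [-0.0031, -0.0008, -1.0]], 'contact_force': [0.1804, -0.2375, -1.6386], 'moment': [-0.0595, -0.1172, 0.0216], 'gripper_width': 0.0356}
shift cm [ 0.38  -0.985 -0.333] turn [-0.0008  0.0031 -0.0016]
```

View pics/p3.png

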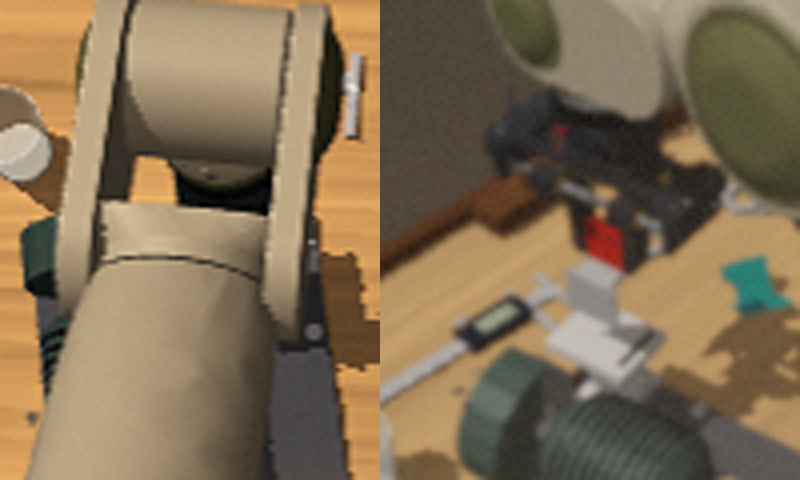

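Side view: the gauge hangs straight in the fingers, red handle at (605,240) and blade at (595,290), over the white rest. The guard is at (510,400). I'll overlay the predicted gauge on this side view.

```bash
python3 - <<'E'
from h import *
import pickle
t,s=pickle.load(open("p3.pkl","rb")); s0=pickle.load(open("side.pkl","rb"))
yaw=np.radians(98.4); u=np.array([np.cos(yaw),np.sin(yaw)]); tc=np.array([.612,.0797]); z=.2067-.0237
g=np.r_[tc+.025*u,yaw]; r=[.6153,.1188,1.7096]
roi=(190,145,50,70)
x,y,w,h=roi; im0=cv2.resize(s["frame"][y:y+h,x:x+w],(w*8,h*8),interpolation=cv2.INTER_CUBIC); im=im0.copy()
for B,p,zz,col in((HAND,g,z,(255,255,0)),(BLADE,g,z,(0,255,0)),(FOOT,g,z,(0,255,0)),(REST,r,.108,(0,0,255))): wire(im,s,place(B,p,zz),roi,8,col)
# wheel rim circle in side view, guess wheel front at rest edge + gap
cv2.imwrite("pics/p4.png",np.hstack([im0,im]))
print(im.shape)
E
```

```text
(560, 400, 3)
```

View pics/p4.png

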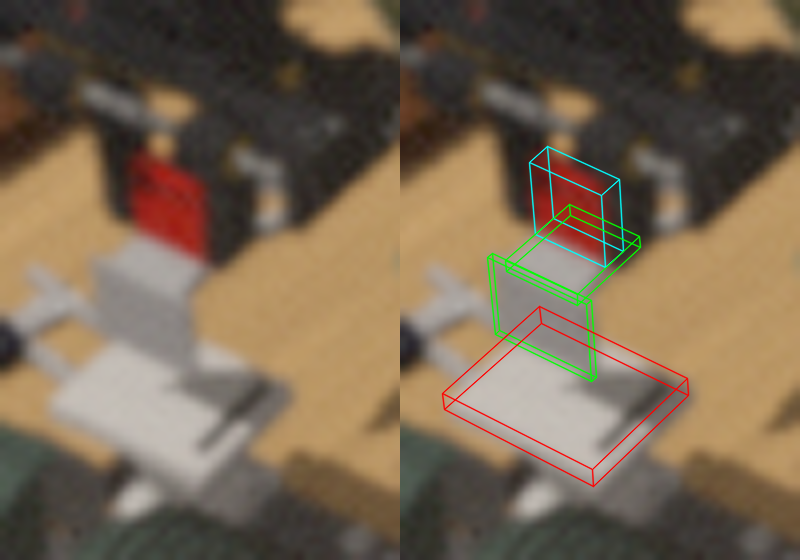

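```bash
python3 - <<'E'
from h import *
import pickle
t,s=pickle.load(open("p3.pkl","rb"))
roi=(195,155,30,30); yaw=np.radians(98.4); u=np.array([np.cos(yaw),np.sin(yaw)]); z=.2067-.0237
x,y,w,h=roi; m=red(s["frame"][y:y+h,x:x+w]); m/=max(m.max(),1e-6); T=cv2.GaussianBlur(m,(0,0),.8); print(m.sum())
for zz in (z,z+.003):
    c=lambda p:((cv2.GaussianBlur(soft(s,place(HAND,[p[0],p[1],yaw],zz),roi),(0,0),.8)-T)**2).sum()
    r=minimize(c,[.612+.025*u[0],.0797+.025*u[1]],method="Nelder-Mead",options=dict(initial_simplex=np.array([[.6083,.1044],[.618,.1044],[.6083,.114]])))
    print(zz,"side-fit gauge origin",r.x,r.fun,"from tcp prediction",(r.x-[.612+.025*u[0],.0797+.025*u[1]])*1000, "rel rest side, along/lat mm",(r.x-[.6153,.1188])@np.c_[u,[u[1],-u[0]]]*1000)
print("pred rel rest top",(np.array([.612,.0797])+.025*u-[.6100,.1212])@np.c_[u,[u[1],-u[0]]]*1000)
E
```

```text
76.9375
0.183 side-fit gauge origin [0.61276026 0.10462873] 23.101266199081415 from tcp prediction [4.41233176 0.19692359] rel rest side, along/lat mm [-13.64822995  -4.58268019]
0.186 side-fit gauge origin [0.60965477 0.10719967] 23.878399027817586 from tcp prediction [1.30684884 2.7678617 ] rel rest side, along/lat mm [-10.65121365  -7.2792781 ]
pred rel rest top [-16.34696788  -4.08390102]
```

Call:
{"name": "move_arm", "arguments": {"rows": [3.0,0.2,-0.98,0,0,0,0,3.0,0.2,-0.97,0,0,0,0,3.0,0,0,1.0,0,0,0,3.0,0,0,1.5,0,0,0,3.0,0,0,0.8,0,0,0,3.0,0,0,0,0,0,0,3.0,0,0,0.4,0,0,0,3.0,0,0,0.4,0,0,0]}}

```text
clock: 6.72
tcp_pos: [0.6141, 0.0989, 0.1677]
tool_rot: [[0.989, 0.147, 0.001], [0.147, -0.989, -0.0], [0.001, 0.0, -1.0]]
contact_force: [0.1, 0.2, -1.8]
gripper_width: 0.0358
```

Call:
{"name": "move_arm", "arguments": {"rows": [3.0,0,0,0.2,0,0,0,3.0,0,0,0,0,0,0]}}

```text
clock: 6.88
tcp_pos: [0.6137, 0.0989, 0.1652]
tool_rot: [[0.989, 0.147, -0.0], [0.147, -0.989, -0.0], [-0.0, -0.0, -1.0]]
contact_force: [0.3, -0.0, -1.2]
gripper_width: 0.0352
```

Call:
{"name": "move_arm", "arguments": {"rows": [3.0,0,0,0.5,0,0,0,3.0,0,0,0.5,0,0,0,3.0,0,0,0.5,0,0,0,3.0,0,0,0.5,0,0,0,3.0,0,0,0.4,0,0,0,3.0,0,0,0.3,0,0,0,3.0,0,0,0.1,0,0,0,3.0,0,0,0,0,0,0]}}

```text
clock: 7.55
tcp_pos: [0.6137, 0.0989, 0.1372]
tool_rot: [[0.989, 0.147, -0.0], [0.147, -0.989, 0.0], [-0.0, -0.0, -1.0]]
contact_force: [-0.3, 0.7, -0.4]
gripper_width: 0.036
```

```bash
python3 - <<'E'
from h import *
import pickle
st(); s=capture("side"); pickle.dump(s,open("p5.pkl","wb"))
roi=(180,150,60,70); x,y,w,h=roi
cv2.imwrite("pics/p5.png",cv2.resize(s["frame"][y:y+h,x:x+w],(w*8,h*8),interpolation=cv2.INTER_CUBIC))
E
```

```text
{'clock': 7.55, 'joints': [-1.739, 34.495, 72.2147, 0.0013, 73.3135, -10.2181], 'tcp_pos': [0.6137, 0.0989, 0.1372], 'tool_rot': [[0.9891, 0.1474, -0.0004], [0.1474, -0.9891, 0.0], [-0.0004, -0.0001, -1.0]], 'contact_force': [-0.2588, 0.6982, -0.3568], 'moment': [-0.0389, -0.0159, 0.0019], 'gripper_width': 0.036}
```

View pics/p5.png

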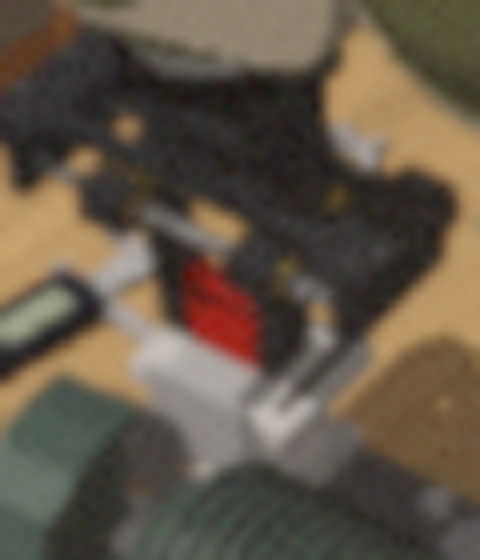

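Side view: the blade (200,420) hangs in front of the rest, with the wheel (150,450) ahead of it. Now I'll feel for the rest edge by easing back gently.

Call:
{"name": "move_arm", "arguments": {"rows": [3.0,0,0.1,0,0,0,0,3.0,0,0.1,0,0,0,0,3.0,0,0,0,0,0,0]}}

```text
clock: 7.85
tcp_pos: [0.6142, 0.0967, 0.1377]
tool_rot: [[0.989, 0.147, 0.0], [0.147, -0.989, -0.0], [0.0, 0.0, -1.0]]
contact_force: [0.4, 0.1, -1.0]
gripper_width: 0.0359
```

Call:
{"name": "move_arm", "arguments": {"rows": [3.0,0,0.1,0,0,0,0,3.0,0,0,0,0,0,0]}}

```text
clock: 8.02
tcp_pos: [0.6143, 0.0958, 0.1376]
tool_rot: [[0.989, 0.147, 0.0], [0.147, -0.989, 0.0], [0.0, 0.0, -1.0]]
contact_force: [-0.3, -0.3, -1.7]
gripper_width: 0.0355
```

Call:
{"name": "move_arm", "arguments": {"rows": [3.0,0,0.1,0,0,0,0,3.0,0,0,0,0,0,0]}}

```text
clock: 8.18
tcp_pos: [0.6143, 0.0955, 0.1374]
tool_rot: [[0.989, 0.148, -0.0], [0.148, -0.989, 0.001], [0.0, -0.001, -1.0]]
contact_force: [0.3, 3.3, -1.5]
gripper_width: 0.0352
```

Call:
{"name": "move_arm", "arguments": {"rows": [3.0,0,0.1,0,0,0,0,3.0,0,0,0,0,0,0]}}

```text
clock: 8.35
tcp_pos: [0.6145, 0.0946, 0.1374]
tool_rot: [[0.989, 0.148, -0.0], [0.148, -0.989, 0.001], [0.0, -0.001, -1.0]]
contact_force: [1.0, 4.7, -2.0]
gripper_width: 0.0357
```

Call:
{"name": "move_arm", "arguments": {"rows": [3.0,0,-0.2,0,0,0,0,3.0,0,-0.05,0,0,0,0,3.0,0,0,0.2,0,0,0,3.0,0,0,0.2,0,0,0,3.0,0,0,0,0,0,0]}}

```text
clock: 8.77
tcp_pos: [0.614, 0.0962, 0.1329]
tool_rot: [[0.989, 0.147, -0.001], [0.147, -0.989, -0.0], [-0.001, 0.0, -1.0]]
contact_force: [0.2, -0.3, -1.2]
gripper_width: 0.0354
```

Call:
{"name": "move_arm", "arguments": {"rows": [3.0,0,0,0.1,0,0,0,3.0,0,0,0,0,0,0]}}

```text
clock: 8.93
tcp_pos: [0.6141, 0.0963, 0.1322]
tool_rot: [[0.989, 0.147, -0.0], [0.147, -0.989, -0.0], [-0.0, 0.0, -1.0]]
contact_force: [-1.1, -0.0, -1.9]
gripper_width: 0.0361
```

Call:
{"name": "move_arm", "arguments": {"rows": [3.0,0,0,0.06,0,0,0,3.0,0,0,0,0,0,0]}}

```text
clock: 9.1
tcp_pos: [0.6141, 0.0964, 0.1318]
tool_rot: [[0.989, 0.147, -0.0], [0.147, -0.989, -0.0], [-0.0, 0.0, -1.0]]
contact_force: [0.7, -1.0, -1.0]
gripper_width: 0.0357
```

Call:
{"name": "move_arm", "arguments": {"rows": [3.0,0,0,0.06,0,0,0,3.0,0,0,0,0,0,0]}}

```text
clock: 9.27
tcp_pos: [0.6142, 0.0964, 0.1317]
tool_rot: [[0.989, 0.147, 0.0], [0.147, -0.989, -0.0], [0.0, 0.0, -1.0]]
contact_force: [-1.5, 0.2, 2.3]
gripper_width: 0.036
```

Call:
{"name": "move_arm", "arguments": {"rows": [3.0,0,0,0.05,0,0,0,3.0,0,0,0,0,0,0]}}

```text
clock: 9.43
tcp_pos: [0.6142, 0.0964, 0.1317]
tool_rot: [[0.989, 0.148, 0.001], [0.148, -0.989, -0.0], [0.001, 0.0, -1.0]]
contact_force: [-3.3, -0.5, 6.9]
gripper_width: 0.0356
```

Call:
{"name": "move_arm", "arguments": {"rows": [3.0,0,0,-0.08,0,0,0,3.8,0,0,0,0,0,0,4.2,0,0,0,0,0,0,5.0,0,0,0,0,0,0,5.5,0,0,0,0,0,0,5.5,0,0,0,0,0,0]}}

```text
clock: 9.93
tcp_pos: [0.6142, 0.0965, 0.1315]
tool_rot: [[0.989, 0.147, -0.0], [0.147, -0.989, 0.0], [-0.0, -0.0, -1.0]]
contact_force: [-0.2, 0.2, 1.1]
gripper_width: 0.0549
```

Call:
{"name": "move_arm", "arguments": {"rows": [5.5,0,0,-0.5,0,0,0,5.5,0,0,-1.5,0,0,0,5.5,0,0,-2.5,0,0,0,5.5,0,0,-1.5,0,0,0,5.5,0,0,0,0,0,0]}}

```text
clock: 10.35
tcp_pos: [0.6153, 0.0965, 0.1953]
tool_rot: [[0.989, 0.148, 0.007], [0.148, -0.989, -0.0], [0.006, 0.001, -1.0]]
contact_force: [-0.3, -0.3, -0.3]
gripper_width: 0.0552
```

```bash
python3 - <<'E'
from h import *
import pickle
st(); s=capture("side"); pickle.dump(s,open("p6.pkl","wb"))
roi=(180,150,60,70); x,y,w,h=roi
cv2.imwrite("pics/p6.png",cv2.resize(s["frame"][y:y+h,x:x+w],(w*8,h*8),interpolation=cv2.INTER_CUBIC))
u=np.array([-.147,.989]);e=np.array([.6106,.1203]);bk=e-.066*u; print("back",bk,"waypoint",e-(.066+.009+.012)*u)
plan(list(e-(.066+.009+.012)*u)+[.20],8.5)
E
```

```text
{'clock': 10.35, 'joints': [-1.9638, 31.4197, 67.6632, 0.0017, 80.5416, -10.4485], 'tcp_pos': [0.6153, 0.0965, 0.1953], 'tool_rot': [[0.989, 0.1475, 0.0065], [0.1475, -0.9891, -0.0002], [0.0064, 0.0012, -1.0]], 'contact_force': [-0.2798, -0.2916, -0.2864], 'moment': [-0.0164, -0.1272, -0.0424], 'gripper_width': 0.0552}
back [0.620302 0.055026] waypoint [0.623389 0.034257]
{'clock': 10.4, 'joints': [-1.9662, 31.5302, 67.8516, 0.0022, 80.4244, -10.4484], 'tcp_pos': [0.6147, 0.0965, 0.193], 'tool_rot': [[0.9891, 0.1475, 0.0034], [0.1475, -0.9891, -0.0001], [0.0033, 0.0006, -1.0]], 'contact_force': [0.2827, -0.1575, -0.9584], 'moment': [-0.0821, -0.1191, -0.0323], 'gripper_width': 0.0547}
shift cm [-0.052  6.283 -0.694] turn [ 0.0006 -0.0033 -0.0003]
```

View pics/p6.png

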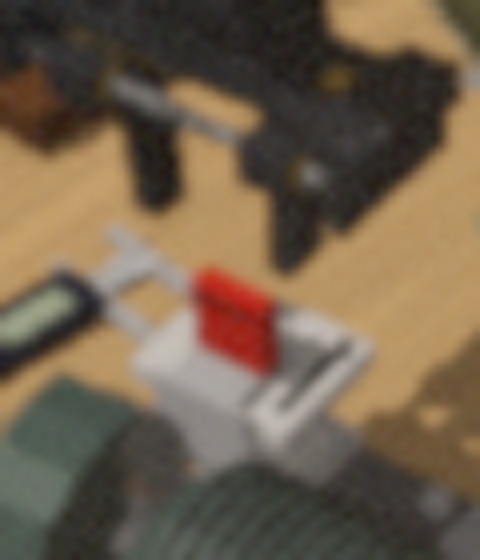

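Side view: the gauge stands upright and square on the rest (red handle 235,320; blade 195,420). Next: behind the rest with the fingers shut.

Call:
{"name": "move_arm", "arguments": {"rows": [4,0,1.5,0,0,0,0,2,0,2.4,0,0,0,0,0,0,2.4,0,0,0,0,0,0,0,0,0,0,0,0,0,0,2.5,0,0,0,0,0,0,2.5,0,0,0,0,0,0,2.0,0,0,0,0,0,0,1.2,0,0,0]}}

```text
clock: 11.07
tcp_pos: [0.622, 0.0337, 0.1058]
tool_rot: [[0.989, 0.147, -0.005], [0.147, -0.989, 0.001], [-0.005, -0.001, -1.0]]
contact_force: [0.2, -0.2, 0.2]
gripper_width: 0.0039
```

Call:
{"name": "move_arm", "arguments": {"rows": [0,0,0,0,0,0,0,0,0,0,0,0,0,0]}}

```text
clock: 11.23
tcp_pos: [0.623, 0.0338, 0.1085]
tool_rot: [[0.989, 0.147, -0.002], [0.147, -0.989, 0.0], [-0.002, -0.001, -1.0]]
contact_force: [-0.1, -0.5, 1.3]
gripper_width: 0.0006
```

Call:
{"name": "move_arm", "arguments": {"rows": [0,0,-0.3,0,0,0,0,0,0,-0.3,0,0,0,0,0,0,-0.2,0,0,0,0,0,0,-0.1,0,0,0,0,0,0,-0.1,0,0,0,0,0,0,0,0,0,0,0]}}

```text
clock: 11.73
tcp_pos: [0.622, 0.0443, 0.1098]
tool_rot: [[0.989, 0.148, 0.0], [0.148, -0.989, -0.0], [0.0, 0.0, -1.0]]
contact_force: [-0.2, 0.7, 0.8]
gripper_width: 0.0005
```

Call:
{"name": "move_arm", "arguments": {"rows": [0,0,-0.1,0,0,0,0,0,0,-0.1,0,0,0,0,0,0,-0.1,0,0,0,0,0,0,-0.1,0,0,0,0]}}

```text
clock: 12.07
tcp_pos: [0.6216, 0.0471, 0.1097]
tool_rot: [[0.989, 0.147, 0.0], [0.147, -0.989, -0.002], [0.0, 0.002, -1.0]]
contact_force: [-0.1, -5.8, 0.5]
gripper_width: 0.0003
```

Call:
{"name": "move_arm", "arguments": {"rows": [0,0,-0.1,0,0,0,0,0,0,-0.1,0,0,0,0,0,0,-0.1,0,0,0,0,0,0,-0.1,0,0,0,0]}}

```text
clock: 12.4
tcp_pos: [0.6209, 0.0511, 0.1097]
tool_rot: [[0.989, 0.147, 0.0], [0.147, -0.989, -0.002], [0.0, 0.002, -1.0]]
contact_force: [0.5, -5.8, 0.7]
gripper_width: 0.0002
```

Call:
{"name": "move_arm", "arguments": {"rows": [0,0,-0.1,0,0,0,0,0,0,-0.1,0,0,0,0,0,0,-0.1,0,0,0,0,0,0,-0.1,0,0,0,0]}}

```text
clock: 12.73
tcp_pos: [0.6203, 0.055, 0.1097]
tool_rot: [[0.989, 0.147, 0.0], [0.147, -0.989, -0.002], [-0.0, 0.002, -1.0]]
contact_force: [-0.7, -4.8, 1.7]
gripper_width: 0.0004
```

Call:
{"name": "move_arm", "arguments": {"rows": [0,0,-0.05,0,0,0,0,0,0,-0.05,0,0,0,0,0,0,-0.05,0,0,0,0]}}

```text
clock: 12.98
tcp_pos: [0.6201, 0.0565, 0.1097]
tool_rot: [[0.989, 0.147, 0.0], [0.147, -0.989, -0.001], [-0.0, 0.001, -1.0]]
contact_force: [-1.6, -5.6, 0.9]
gripper_width: 0.0007
```

```bash
python3 - <<'E'
from h import *
import pickle
t=pickle.load(open("top.pkl","rb"))
for px in (612,617,622): print(px,atz(t,(168+(px-390)/6,150+118/6),.115)[:2],atz(t,(168+(px-390)/6,150+118/6),.105)[:2])
st()
E
```

```text
612 [0.60782594 0.1480107 ] [0.61039545 0.14943798]
617 [0.60789913 0.1454652 ] [0.61046934 0.1468681 ]
622 [0.60797235 0.14291997] [0.61054326 0.14429848]
{'clock': 12.9833, 'joints': [-5.6376, 36.2476, 73.8918, -0.0895, 69.8436, -14.0676], 'tcp_pos': [0.6201, 0.0565, 0.1097], 'tool_rot': [[0.9891, 0.1471, 0.0002], [0.1471, -0.9891, -0.0015], [-0.0001, 0.0015, -1.0]], 'contact_force': [-1.5855, -5.6018, 0.9207], 'moment': [-0.8914, -0.0668, 0.0655], 'gripper_width': 0.0007}
```

Call:
{"name": "move_arm", "arguments": {"rows": [0,0,-0.07,0,0,0,0,0,0,-0.07,0,0,0,0,0,0,-0.07,0,0,0,0,0,0,-0.07,0,0,0,0]}}

```text
clock: 13.32
tcp_pos: [0.6197, 0.0593, 0.1097]
tool_rot: [[0.989, 0.147, 0.0], [0.147, -0.989, -0.002], [-0.0, 0.002, -1.0]]
contact_force: [-0.1, -5.1, 1.4]
gripper_width: 0.0003
```

Call:
{"name": "move_arm", "arguments": {"rows": [0,0,-0.07,0,0,0,0,0,0,-0.07,0,0,0,0,0,0,-0.07,0,0,0,0]}}

```text
clock: 13.57
tcp_pos: [0.6193, 0.0614, 0.1097]
tool_rot: [[0.989, 0.147, 0.0], [0.147, -0.989, -0.002], [-0.0, 0.002, -1.0]]
contact_force: [0.0, -5.0, 0.6]
gripper_width: 0.0004
```

Call:
{"name": "move_arm", "arguments": {"rows": [0,0,-0.05,0,0,0,0,0,0,-0.05,0,0,0,0,0,0,-0.05,0,0,0,0]}}

```text
clock: 13.82
tcp_pos: [0.6191, 0.0628, 0.1097]
tool_rot: [[0.989, 0.147, 0.0], [0.147, -0.989, -0.002], [-0.0, 0.002, -1.0]]
contact_force: [-0.3, -4.9, 0.8]
gripper_width: 0.0003
```

Call:
{"name": "move_arm", "arguments": {"rows": [0,0,-0.05,0,0,0,0,0,0,-0.05,0,0,0,0,0,0,-0.05,0,0,0,0]}}

```text
clock: 14.07
tcp_pos: [0.6189, 0.0643, 0.1097]
tool_rot: [[0.989, 0.147, 0.0], [0.147, -0.989, -0.002], [-0.0, 0.002, -1.0]]
contact_force: [-1.0, -5.3, 0.7]
gripper_width: 0.0008
```

Call:
{"name": "move_arm", "arguments": {"rows": [0,0,-0.05,0,0,0,0,0,0,-0.05,0,0,0,0]}}

```text
clock: 14.23
tcp_pos: [0.6187, 0.0653, 0.1097]
tool_rot: [[0.989, 0.147, 0.0], [0.147, -0.989, -0.002], [-0.0, 0.002, -1.0]]
contact_force: [-0.9, -4.5, 1.1]
gripper_width: 0.0004
```

Call:
{"name": "move_arm", "arguments": {"rows": [0,0,-0.05,0,0,0,0,0,0,-0.05,0,0,0,0]}}

```text
clock: 14.4
tcp_pos: [0.6186, 0.0663, 0.1097]
tool_rot: [[0.989, 0.147, -0.0], [0.147, -0.989, -0.002], [-0.0, 0.001, -1.0]]
contact_force: [-1.1, -5.4, 0.6]
gripper_width: 0.0004
```

Call:
{"name": "move_arm", "arguments": {"rows": [0,0,-0.05,0,0,0,0,0,0,-0.05,0,0,0,0]}}

```text
clock: 14.57
tcp_pos: [0.6185, 0.0672, 0.1097]
tool_rot: [[0.989, 0.147, 0.0], [0.147, -0.989, -0.002], [-0.0, 0.002, -1.0]]
contact_force: [-1.2, -6.0, 0.8]
gripper_width: 0.0006
```

Call:
{"name": "move_arm", "arguments": {"rows": [0,0,-0.05,0,0,0,0,0,0,-0.05,0,0,0,0]}}

```text
clock: 14.73
tcp_pos: [0.6183, 0.0681, 0.1097]
tool_rot: [[0.989, 0.147, 0.0], [0.147, -0.989, -0.002], [-0.0, 0.002, -1.0]]
contact_force: [-1.2, -6.1, 0.7]
gripper_width: 0.0005
```

Call:
{"name": "move_arm", "arguments": {"rows": [0,0,-0.05,0,0,0,0,0,0,0,0,0,0,0]}}

```text
clock: 14.9
tcp_pos: [0.6182, 0.0685, 0.1097]
tool_rot: [[0.989, 0.147, 0.0], [0.147, -0.989, -0.002], [-0.0, 0.002, -1.0]]
contact_force: [-0.5, -6.3, 1.4]
gripper_width: 0.0003
```

Call:
{"name": "move_arm", "arguments": {"rows": [0,0,-0.05,0,0,0,0,0,0,0,0,0,0,0]}}

```text
clock: 15.07
tcp_pos: [0.6182, 0.0686, 0.1097]
tool_rot: [[0.989, 0.147, 0.0], [0.147, -0.989, -0.003], [-0.0, 0.003, -1.0]]
contact_force: [-0.1, -8.4, 1.2]
gripper_width: 0.0004
```

Call:
{"name": "move_arm", "arguments": {"rows": [0,0,-0.03,0,0,0,0,0,0,0,0,0,0,0,0,0,0,0,0,0,0]}}

```text
clock: 15.32
tcp_pos: [0.6182, 0.0686, 0.1097]
tool_rot: [[0.989, 0.147, 0.0], [0.147, -0.989, -0.003], [-0.0, 0.003, -1.0]]
contact_force: [-1.6, -10.0, 1.5]
gripper_width: 0.0004
```

Nipped: the rest has stopped, total push about 10.1 N. Retreating, then regrasping the handle.

Call:
{"name": "move_arm", "arguments": {"rows": [0,0,0.1,0,0,0,0,0,0,0.4,0,0,0,0,0,0,1.0,0,0,0,0,0,0,0.5,-0.5,0,0,0,0,0,0,-2.0,0,0,0,1,0,0,-3.0,0,0,0,3,0,0,-3.0,0,0,0,5.5,0,0,-0.5,0,0,0]}}

```text
clock: 15.98
tcp_pos: [0.6226, 0.0501, 0.2052]
tool_rot: [[0.989, 0.147, 0.009], [0.147, -0.989, -0.001], [0.008, 0.002, -1.0]]
contact_force: [0.8, -0.4, 0.8]
gripper_width: 0.0182
```

Call:
{"name": "move_arm", "arguments": {"rows": [5.5,0,0,0,0,0,0,5.5,0,0,0,0,0,0]}}

```text
clock: 16.15
tcp_pos: [0.6207, 0.0504, 0.199]
tool_rot: [[0.989, 0.147, -0.001], [0.147, -0.989, 0.0], [-0.001, -0.0, -1.0]]
contact_force: [0.8, 0.4, -0.1]
gripper_width: 0.0317
```

```bash
python3 - <<'E'
from h import *
import pickle
plan([.6111,.1177,.20],8.5)
s=capture("side"); pickle.dump(s,open("p7.pkl","wb"))
yaw=np.radians(98.4);u=np.array([np.cos(yaw),np.sin(yaw)])
roi=(170,165,45,45)
x,y,w,h=roi; m=red(s["frame"][y:y+h,x:x+w]); print("red",m.sum())
s1=pickle.load(open("p6.pkl","rb"))
T=[cv2.GaussianBlur(red(q["frame"][y:y+h,x:x+w]),(0,0),.8) for q in (s1,s)]
res=[]
for q,TT in zip((s1,s),T):
    c=lambda p:((cv2.GaussianBlur(soft(q,place(HAND,[p[0],p[1],yaw],.108),roi),(0,0),.8)-TT)**2).sum()
    r=minimize(c,[.611,.125],method="Nelder-Mead",options=dict(initial_simplex=np.array([[.611,.121],[.62,.125],[.611,.145]]))); res.append(r.x); print(r.x,r.fun)
print("gauge moved along/lat mm",(res[1]-res[0])@np.c_[u,[u[1],-u[0]]]*1000)
roi=(165,140,75,75); x,y,w,h=roi
cv2.imwrite("pics/p7.png",cv2.resize(s["frame"][y:y+h,x:x+w],(w*8,h*8),interpolation=cv2.INTER_CUBIC))
E
```

```text
{'clock': 16.15, 'joints': [-6.2352, 31.4057, 67.0383, 0.0079, 81.5947, -14.6994], 'tcp_pos': [0.6207, 0.0504, 0.199], 'tool_rot': [[0.9891, 0.1472, -0.0007], [0.1472, -0.9891, 0.0002], [-0.0006, -0.0003, -1.0]], 'contact_force': [0.8203, 0.3562, -0.0993], 'moment': [-0.0446, -0.0786, 0.0384], 'gripper_width': 0.0317}
shift cm [ 0.037 -6.797 -0.094] turn [-0.0003  0.0006 -0.0006]
red 79.11
[0.60601951 0.11879617] 10.869312488286551
[0.60795735 0.14201946] 14.85816994698178
gauge moved along/lat mm [22.69106786  5.3095729 ]
```

View pics/p7.png

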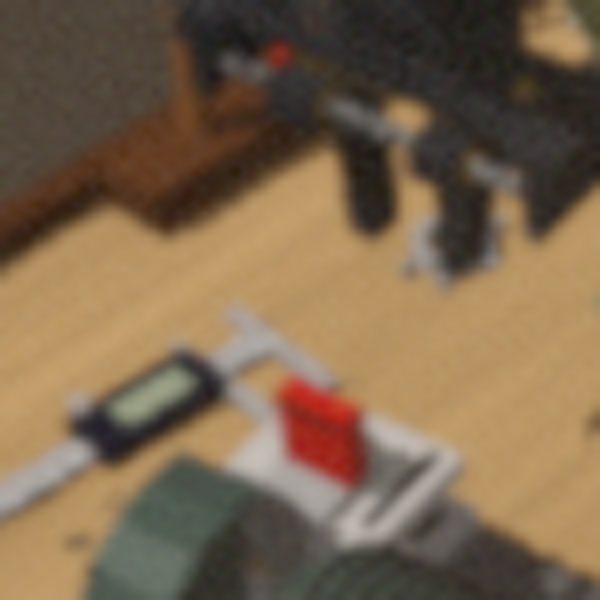

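Side view: the gauge stands upright, nipped, on the advanced rest (handle 320,430; rest right corner 462,460). Its position relative to the rest is unchanged within about 1 mm. The fit's 5 mm lateral shift isn't borne out by the picture. Regrasping.

Call:
{"name": "move_arm", "arguments": {"rows": [6.2,0,-1.2,0,0,0,0,6.2,0.04,-2.2,0,0,0,0,6.2,0,-2.2,0,0,0,0,6.2,0,-1.2,0,0,0,0,6.2,0,0,0,0,0,0,6.2,0,0,1.0,0,0,0,6.2,0,0,1.5,0,0,0,6.2,0,0,0,0,0,0]}}

```text
clock: 16.87
tcp_pos: [0.6103, 0.117, 0.1711]
tool_rot: [[0.989, 0.147, -0.006], [0.147, -0.989, -0.0], [-0.005, -0.0, -1.0]]
contact_force: [-0.8, 0.1, -1.3]
gripper_width: 0.0623
```

Call:
{"name": "move_arm", "arguments": {"rows": [6.2,0,0,1.2,0,0,0,6.2,0,0,1.2,0,0,0,6.2,0,0,0.9,0,0,0,6.2,0,0,0.7,0,0,0,6.2,0,0,0.2,0,0,0,6.2,0,0,0,0,0,0]}}

```text
clock: 17.37
tcp_pos: [0.6113, 0.1177, 0.1322]
tool_rot: [[0.989, 0.147, -0.001], [0.147, -0.989, -0.0], [-0.001, -0.0, -1.0]]
contact_force: [0.8, 0.4, -0.5]
gripper_width: 0.0621
```

Call:
{"name": "move_arm", "arguments": {"rows": [4.6,0,0,0,0,0,0,4.0,0,0,0,0,0,0,3.7,0,0,0,0,0,0,3.4,0,0,0,0,0,0,3.0,0,0,0,0,0,0,3.0,0,0,0,0,0,0], "grip_force": 4}}

```text
clock: 17.87
tcp_pos: [0.611, 0.1179, 0.1329]
tool_rot: [[0.989, 0.148, -0.001], [0.148, -0.989, -0.0], [-0.001, 0.0, -1.0]]
contact_force: [-3.9, -1.1, 3.9]
gripper_width: 0.0361
```

Call:
{"name": "move_arm", "arguments": {"rows": [3.0,0,0,0,0,0,0,3.0,0,0,0,0,0,0], "grip_force": 30}}

```text
clock: 18.03
tcp_pos: [0.611, 0.1179, 0.1329]
tool_rot: [[0.989, 0.148, -0.001], [0.148, -0.989, -0.0], [-0.001, 0.0, -1.0]]
contact_force: [-5.3, -0.6, 5.5]
gripper_width: 0.0357
```

```bash
python3 -c "
from h import *
st()"
```

```text
{'clock': 18.0333, 'joints': [0.0438, 34.8086, 72.3897, -0.0135, 72.8331, -8.4363], 'tcp_pos': [0.611, 0.1179, 0.1329], 'tool_rot': [[0.9891, 0.1475, -0.0005], [0.1475, -0.9891, -0.0002], [-0.0006, 0.0001, -1.0]], 'contact_force': [-5.2517, -0.6027, 5.4882], 'moment': [-0.261, 0.803, 0.023], 'gripper_width': 0.0357}
```

Call:
{"name": "move_arm", "arguments": {"rows": [3.0,-0.1,0,-0.05,0,0,0,3.0,0,0,-0.05,0,0,0,3.0,0,0,-0.05,0,0,0,3.0,0,0,-0.05,0,0,0]}}

```text
clock: 18.37
tcp_pos: [0.6104, 0.118, 0.1338]
tool_rot: [[0.989, 0.147, -0.0], [0.147, -0.989, 0.0], [-0.0, -0.0, -1.0]]
contact_force: [2.7, 0.7, -7.5]
gripper_width: 0.0356
```

Call:
{"name": "move_arm", "arguments": {"rows": [3.0,0,0,-0.05,0,0,0,3.0,0,0,-0.05,0,0,0,3.0,0,0,-0.05,0,0,0,3.0,0,0,-0.05,0,0,0]}}

```text
clock: 18.7
tcp_pos: [0.6099, 0.1179, 0.1362]
tool_rot: [[0.989, 0.148, -0.002], [0.148, -0.989, 0.0], [-0.002, -0.0, -1.0]]
contact_force: [1.0, 1.9, -7.9]
gripper_width: 0.0359
```

Call:
{"name": "move_arm", "arguments": {"rows": [3.0,0,0,-0.06,0,0,0,3.0,0,0,-0.06,0,0,0,3.0,0,0,-0.06,0,0,0,3.0,0,0,-0.06,0,0,0]}}

```text
clock: 19.03
tcp_pos: [0.6102, 0.1179, 0.1391]
tool_rot: [[0.989, 0.148, -0.0], [0.148, -0.989, 0.0], [-0.0, -0.0, -1.0]]
contact_force: [0.3, 1.1, -5.1]
gripper_width: 0.0352
```

Call:
{"name": "move_arm", "arguments": {"rows": [3.0,0,0,-0.06,0,0,0,3.0,0,0,-0.06,0,0,0,3.0,0,0,-0.06,0,0,0,3.0,0,0,-0.06,0,0,0]}}

```text
clock: 19.37
tcp_pos: [0.6105, 0.1179, 0.1416]
tool_rot: [[0.989, 0.147, 0.0], [0.147, -0.989, 0.0], [0.0, -0.0, -1.0]]
contact_force: [-0.7, 1.3, -5.6]
gripper_width: 0.0359
```

Call:
{"name": "move_arm", "arguments": {"rows": [3.0,0,0,-0.07,0,0,0,3.0,0,0,-0.07,0,0,0,3.0,0,0,-0.07,0,0,0,3.0,0,0,-0.07,0,0,0,3.0,0,0,-0.07,0,0,0,3.0,0,0,-0.07,0,0,0,3.0,0,0,-0.07,0,0,0,3.0,0,0,-0.07,0,0,0]}}

```text
clock: 20.03
tcp_pos: [0.6104, 0.1178, 0.147]
tool_rot: [[0.989, 0.147, 0.0], [0.147, -0.989, 0.0], [0.0, -0.0, -1.0]]
contact_force: [-0.4, 0.9, -4.9]
gripper_width: 0.0353
```

Call:
{"name": "move_arm", "arguments": {"rows": [3.0,0,0,-0.07,0,0,0,3.0,0,0,-0.07,0,0,0,3.0,0,0,-0.07,0,0,0,3.0,0,0,-0.07,0,0,0,3.0,0,0,-0.07,0,0,0,3.0,0,0,-0.07,0,0,0,3.0,0,0,-0.07,0,0,0,3.0,0,0,-0.07,0,0,0]}}

```text
clock: 20.7
tcp_pos: [0.6104, 0.1178, 0.1526]
tool_rot: [[0.989, 0.147, 0.0], [0.147, -0.989, -0.0], [-0.0, 0.0, -1.0]]
contact_force: [0.5, 2.2, -4.9]
gripper_width: 0.0354
```

Call:
{"name": "move_arm", "arguments": {"rows": [3.0,0,0,-0.07,0,0,0,3.0,0,0,-0.07,0,0,0,3.0,0,0,-0.07,0,0,0,3.0,0,0,-0.07,0,0,0,3.0,0,0,-0.07,0,0,0,3.0,0,0,-0.07,0,0,0,3.0,0,0,-0.07,0,0,0,3.0,0,0,-0.07,0,0,0]}}

```text
clock: 21.37
tcp_pos: [0.6104, 0.1178, 0.1582]
tool_rot: [[0.989, 0.147, 0.0], [0.147, -0.989, -0.0], [-0.0, 0.0, -1.0]]
contact_force: [0.1, 1.1, -4.8]
gripper_width: 0.0355
```

Call:
{"name": "move_arm", "arguments": {"rows": [3.0,0,0,-0.07,0,0,0,3.0,0,0,-0.07,0,0,0,3.0,0,0,-0.07,0,0,0,3.0,0,0,-0.07,0,0,0,3.0,0,0,-0.07,0,0,0,3.0,0,0,-0.1,0,0,0,3.0,0,0,-0.1,0,0,0,3.0,0,0,-0.1,0,0,0]}}

```text
clock: 22.03
tcp_pos: [0.6104, 0.1178, 0.1648]
tool_rot: [[0.989, 0.147, 0.0], [0.147, -0.989, -0.0], [0.0, 0.0, -1.0]]
contact_force: [-0.1, 0.3, -4.2]
gripper_width: 0.0353
```

Drag felt throughout: about -5 to -8 N against about -1.8 N of weight. Lifting clear and returning to the block.

Call:
{"name": "move_arm", "arguments": {"rows": [3.0,0,0,-0.3,0,0,0,3.0,0,0,-0.8,0,0,0,3.0,0,0,-1.5,0,0,0,3.0,0,0.5,-1.5,0,0,0,3.0,0,1.5,0,0,0,0,3.0,0,1.8,0,0,0,0,3.0,0,0.3,0,0,0,0.06,3.0,0,0,0,0,0,0.12]}}

```text
clock: 22.7
tcp_pos: [0.6167, 0.0749, 0.2055]
tool_rot: [[0.999, -0.037, 0.0], [-0.037, -0.999, -0.001], [0.0, 0.001, -1.0]]
contact_force: [1.0, 0.9, -1.0]
gripper_width: 0.0354
```

Call:
{"name": "move_arm", "arguments": {"rows": [3.0,0,0,0,0,0,0.12,3.0,0,0,0,0,0,0.12,3.0,0,0,0,0,0,0.12,3.0,0,0,0,0,0,0.12,3.0,0,0,0,0,0,0.12,3.0,0,0,0,0,0,0.12,3.0,0,0,0,0,0,0.12,3.0,0,0,0,0,0,0.12]}}

```text
clock: 23.37
tcp_pos: [0.6166, 0.0761, 0.2055]
tool_rot: [[0.542, -0.841, 0.0], [-0.841, -0.542, -0.0], [0.0, 0.0, -1.0]]
contact_force: [-0.8, 0.0, -0.6]
gripper_width: 0.0357
```

Call:
{"name": "move_arm", "arguments": {"rows": [3.0,0,0,0,0,0,0.12,3.0,0,0,0,0,0,0.12,3.0,0,0,0,0,0,0.036,3.0,0,0,0,0,0,0,3.0,0,0,0,0,0,0]}}

```text
clock: 23.78
tcp_pos: [0.6165, 0.0765, 0.2055]
tool_rot: [[0.299, -0.954, 0.0], [-0.954, -0.299, -0.0], [0.0, 0.0, -1.0]]
contact_force: [-0.1, 0.4, -1.5]
gripper_width: 0.0357
```

```bash
python3 - <<'E'
from h import *
u=np.array([.9544,.2984])
plan(list(np.array([.5616,-.27])+.006*u)+[.15],-72.64)
s=capture("side"); roi=(165,140,75,75); x,y,w,h=roi
cv2.imwrite("pics/p8.png",cv2.resize(s["frame"][y:y+h,x:x+w],(w*8,h*8),interpolation=cv2.INTER_CUBIC))
E
```

```text
{'clock': 23.7833, 'joints': [-3.8268, 30.9463, 66.766, -0.0144, 82.2855, 68.7686], 'tcp_pos': [0.6165, 0.0765, 0.2055], 'tool_rot': [[0.2991, -0.9542, 0.0], [-0.9542, -0.2991, -0.0003], [0.0002, 0.0001, -1.0]], 'contact_force': [-0.1186, 0.376, -1.4858], 'moment': [0.0259, 0.0587, -0.007], 'gripper_width': 0.0357}
shift cm [31.417 15.002  5.561] turn [ 0.0001 -0.0002  0.0008]
```

View pics/p8.png

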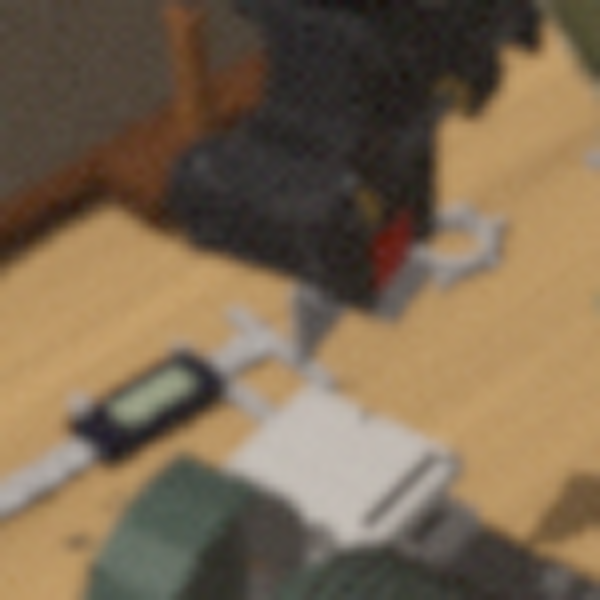

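Side view: rest unmoved (right corner 460,460, as before), gauge held upright at (395,250), blade (310,320). Translating to above the block edge.

Call:
{"name": "move_arm", "arguments": {"rows": [3.0,1.5,0.7,0,0,0,0,3.0,2.9,1.4,0,0,0,0,3.0,2.9,1.4,0,0,0,0,3.0,2.9,1.4,0,0,0,0,3.0,2.9,1.4,0,0,0,0,3.0,2.9,1.4,0,0,0,0,3.0,2.9,1.4,0,0,0,0,3.0,2.9,1.4,0,0,0,0]}}

```text
clock: 24.5
tcp_pos: [0.5807, -0.1639, 0.2058]
tool_rot: [[0.299, -0.954, 0.0], [-0.954, -0.299, -0.0], [0.0, -0.0, -1.0]]
contact_force: [0.2, -0.1, -1.1]
gripper_width: 0.0355
```

Call:
{"name": "move_arm", "arguments": {"rows": [3.0,2.9,1.4,0,0,0,0,3.0,2.9,1.4,0,0,0,0,3.0,2.9,1.4,0,0,0,0,3.0,0.9,0.3,0,0,0,0,3.0,0,0,1.5,0,0,0,3.0,0,0,2.5,0,0,0,3.0,0,0,1.5,0,0,0,3.0,0,0,0,0,0,0]}}

```text
clock: 25.17
tcp_pos: [0.5657, -0.2663, 0.1473]
tool_rot: [[0.299, -0.954, -0.005], [-0.954, -0.299, 0.004], [-0.005, 0.004, -1.0]]
contact_force: [0.5, -0.1, -2.4]
gripper_width: 0.0355
```

```bash
python3 - <<'E'
from h import *
u=np.array([.9544,.2984])
plan(list(np.array([.5616,-.27])+.005*u)+[.081],-72.64)
E
```

```text
{'clock': 25.1667, 'joints': [-36.0399, 34.371, 70.5794, 0.0006, 75.4076, 36.5559], 'tcp_pos': [0.5657, -0.2663, 0.1473], 'tool_rot': [[0.2991, -0.9542, -0.005], [-0.9542, -0.2991, 0.0037], [-0.005, 0.0037, -1.0]], 'contact_force': [0.4782, -0.1287, -2.3522], 'moment': [0.0195, 0.0317, 0.0175], 'gripper_width': 0.0355}
shift cm [ 0.265 -0.023  6.633] turn [0.0037 0.005  0.0008]
```

Call:
{"name": "move_arm", "arguments": {"rows": [3.0,0.27,0,1.0,0,0,0,3.0,0,0,1.5,0,0,0,3.0,0,0,1.2,0,0,0,3.0,0,0,0.5,0,0,0,3.0,0,0,0.4,0,0,0,3.0,0,0,0,0,0,0]}}

```text
clock: 25.67
tcp_pos: [0.5679, -0.2698, 0.1047]
tool_rot: [[0.298, -0.954, 0.0], [-0.954, -0.298, -0.0], [0.0, -0.0, -1.0]]
contact_force: [0.1, -0.5, -1.1]
gripper_width: 0.0356
```

Call:
{"name": "move_arm", "arguments": {"rows": [3.0,0,0,0.5,0,0,0,3.0,0,0,0.5,0,0,0,3.0,0,0,0.4,0,0,0,3.0,0,0,0.4,0,0,0,3.0,0,0,0,0,0,0]}}

```text
clock: 26.08
tcp_pos: [0.5674, -0.2695, 0.0857]
tool_rot: [[0.298, -0.954, -0.001], [-0.954, -0.298, 0.001], [-0.001, 0.001, -1.0]]
contact_force: [-0.3, -0.9, -1.5]
gripper_width: 0.0359
```

```bash
python3 - <<'E'
from h import *
s=st(); u=np.array([.9544,.2984]); d=np.array(s["tcp_pos"])[:2]-[.5616,-.27]; print("rel pick along/lat mm",d@u*1000,d@[-u[1],u[0]]*1000)
E
```

```text
{'clock': 26.0833, 'joints': [-36.1907, 38.3113, 74.2522, -0.0028, 67.5171, 36.4581], 'tcp_pos': [0.5674, -0.2695, 0.0857], 'tool_rot': [[0.2982, -0.9545, -0.0012], [-0.9545, -0.2982, 0.0008], [-0.0011, 0.0009, -1.0]], 'contact_force': [-0.2887, -0.9495, -1.4894], 'moment': [-0.0278, 0.0568, 0.0033], 'gripper_width': 0.0359}
rel pick along/lat mm 5.6511975133656565 -1.2832048334325878
```

Call:
{"name": "move_arm", "arguments": {"rows": [3.0,0,0,0.4,0,0,0,3.0,0,0,0.25,0,0,0,3.0,0,0.15,0,0,0,0,3.0,0,0.15,0,0,0,0,3.0,0,0.1,0,0,0,0,3.0,0,0,0,0,0,0]}}

```text
clock: 26.58
tcp_pos: [0.5637, -0.2711, 0.0804]
tool_rot: [[0.298, -0.955, 0.0], [-0.955, -0.298, -0.0], [0.0, -0.0, -1.0]]
contact_force: [0.6, -0.6, -1.6]
gripper_width: 0.0358
```

Call:
{"name": "move_arm", "arguments": {"rows": [3.0,0,0.1,0,0,0,0,3.0,0,0,0,0,0,0]}}

```text
clock: 26.75
tcp_pos: [0.5628, -0.2713, 0.0803]
tool_rot: [[0.298, -0.955, 0.0], [-0.955, -0.298, -0.0], [0.0, -0.0, -1.0]]
contact_force: [-0.6, 0.7, -1.4]
gripper_width: 0.0356
```

Call:
{"name": "move_arm", "arguments": {"rows": [3.0,0,0.1,0,0,0,0,3.0,0,0,0,0,0,0]}}

```text
clock: 26.92
tcp_pos: [0.5618, -0.2716, 0.0802]
tool_rot: [[0.298, -0.955, -0.0], [-0.955, -0.298, -0.0], [0.0, 0.0, -1.0]]
contact_force: [0.2, -1.0, -1.3]
gripper_width: 0.0358
```

Call:
{"name": "move_arm", "arguments": {"rows": [3.0,0,0.1,0,0,0,0,3.0,0,0,0,0,0,0]}}

```text
clock: 27.08
tcp_pos: [0.5609, -0.2719, 0.0802]
tool_rot: [[0.298, -0.955, -0.0], [-0.955, -0.298, -0.0], [-0.0, 0.0, -1.0]]
contact_force: [0.1, 0.9, -1.1]
gripper_width: 0.0355
```

Call:
{"name": "move_arm", "arguments": {"rows": [3.0,0,0.1,0,0,0,0,3.0,0,0,0,0,0,0]}}

```text
clock: 27.25
tcp_pos: [0.5599, -0.2722, 0.0801]
tool_rot: [[0.298, -0.955, -0.0], [-0.955, -0.298, 0.0], [-0.0, 0.0, -1.0]]
contact_force: [-0.0, 0.3, -1.3]
gripper_width: 0.0357
```

Call:
{"name": "move_arm", "arguments": {"rows": [3.0,0,0.08,0,0,0,0,3.0,0,0,0,0,0,0]}}

```text
clock: 27.42
tcp_pos: [0.5592, -0.2724, 0.0801]
tool_rot: [[0.298, -0.955, -0.0], [-0.955, -0.298, 0.0], [-0.0, 0.0, -1.0]]
contact_force: [1.0, 0.2, -0.2]
gripper_width: 0.036
```

Call:
{"name": "move_arm", "arguments": {"rows": [3.0,0,0.08,0,0,0,0,3.0,0,0,0,0,0,0]}}

```text
clock: 27.58
tcp_pos: [0.5589, -0.2725, 0.0801]
tool_rot: [[0.298, -0.955, 0.001], [-0.955, -0.298, 0.0], [0.0, -0.001, -1.0]]
contact_force: [2.8, 1.0, -3.3]
gripper_width: 0.0357
```

Edge felt. Forward about 1.5 mm, then lower.

Call:
{"name": "move_arm", "arguments": {"rows": [3.0,0,-0.12,0,0,0,0,3.0,0,-0.1,0,0,0,0,3.0,0,0,0.2,0,0,0,3.0,0,0,0.15,0,0,0,3.0,0,0,0,0,0,0]}}

```text
clock: 28.0
tcp_pos: [0.5604, -0.2719, 0.0762]
tool_rot: [[0.298, -0.955, -0.001], [-0.955, -0.298, 0.0], [-0.001, 0.001, -1.0]]
contact_force: [-0.1, 0.3, -1.0]
gripper_width: 0.0357
```

Call:
{"name": "move_arm", "arguments": {"rows": [3.0,0,0,0.1,0,0,0,3.0,0,0,0,0,0,0]}}

```text
clock: 28.17
tcp_pos: [0.5605, -0.2719, 0.0754]
tool_rot: [[0.298, -0.955, -0.0], [-0.955, -0.298, 0.0], [-0.0, 0.0, -1.0]]
contact_force: [-0.5, -0.0, -1.8]
gripper_width: 0.0358
```

Call:
{"name": "move_arm", "arguments": {"rows": [3.0,0,0,0.06,0,0,0,3.0,0,0,0,0,0,0]}}

```text
clock: 28.33
tcp_pos: [0.5606, -0.272, 0.075]
tool_rot: [[0.298, -0.955, -0.0], [-0.955, -0.298, 0.0], [-0.0, 0.0, -1.0]]
contact_force: [0.5, -0.6, -1.2]
gripper_width: 0.0357
```

Call:
{"name": "move_arm", "arguments": {"rows": [3.0,0,0,0.06,0,0,0,3.0,0,0,0,0,0,0]}}

```text
clock: 28.5
tcp_pos: [0.5606, -0.272, 0.0749]
tool_rot: [[0.298, -0.955, 0.0], [-0.955, -0.298, -0.0], [0.0, -0.0, -1.0]]
contact_force: [-1.4, 0.5, 2.6]
gripper_width: 0.0357
```

Call:
{"name": "move_arm", "arguments": {"rows": [3.0,0,0,0.05,0,0,0,3.0,0,0,0,0,0,0]}}

```text
clock: 28.67
tcp_pos: [0.5606, -0.272, 0.0749]
tool_rot: [[0.298, -0.954, 0.0], [-0.954, -0.298, -0.0], [0.001, -0.0, -1.0]]
contact_force: [-3.5, 1.8, 7.4]
gripper_width: 0.0355
```

Call:
{"name": "move_arm", "arguments": {"rows": [3.0,0,0,-0.08,0,0,0,3.8,0,0,0,0,0,0,4.2,0,0,0,0,0,0,5.0,0,0,0,0,0,0,6.0,0,0,0,0,0,0,6.0,0,0,0,0,0,0,6.0,0,0,0,0,0,0]}}

```text
clock: 29.25
tcp_pos: [0.5606, -0.272, 0.0747]
tool_rot: [[0.298, -0.955, -0.0], [-0.955, -0.298, 0.0], [-0.0, 0.0, -1.0]]
contact_force: [0.5, 0.7, -0.8]
gripper_width: 0.0597
```

Call:
{"name": "move_arm", "arguments": {"rows": [6.0,0,0,-0.5,0,0,0,6.0,0,0,-1.5,0,0,0,6.0,0,0,-2.5,0,0,0,6.0,0,0,-3.5,0,0,0,6.0,0,0,-3.5,0,0,0,6.0,0,0,-3.0,0,0,0,6.0,0,0,-1.0,0,0,0,6.0,0,0,0,0,0,0]}}

```text
clock: 29.92
tcp_pos: [0.5612, -0.2723, 0.2326]
tool_rot: [[0.298, -0.954, 0.005], [-0.954, -0.298, -0.003], [0.004, -0.003, -1.0]]
contact_force: [-0.7, -0.1, -0.5]
gripper_width: 0.06
```

Call:
{"name": "move_arm", "arguments": {"rows": [6.0,0.5,1.5,0,0,0,0,6.0,0.9,2.9,0,0,0,0,6.0,0.9,2.9,0,0,0,0,6.0,0.9,2.9,0,0,0,0,6.0,0.9,2.9,0,0,0,0,6.0,0.9,2.9,0,0,0,0,6.0,0.9,2.9,0,0,0,0,6.0,0.9,2.9,0,0,0,0]}}

```text
clock: 30.58
tcp_pos: [0.3703, -0.4021, 0.2274]
tool_rot: [[0.298, -0.955, -0.002], [-0.955, -0.298, 0.004], [-0.004, 0.001, -1.0]]
contact_force: [0.1, -1.1, -0.7]
gripper_width: 0.0599
```

Call:
{"name": "move_arm", "arguments": {"rows": [6.0,0.9,2.9,0,0,0,0,6.0,0.9,2.9,0,0,0,0,6.0,0.9,2.9,0,0,0,0,6.0,0.9,2.9,0,0,0,0,6.0,0.9,2.9,0,0,0,0,6.0,0.5,1.5,0,0,0,0,6.0,0,0,0,0,0,0,6.0,0,0,0,0,0,0]}}

```text
clock: 31.25
tcp_pos: [0.2339, -0.4969, 0.2279]
tool_rot: [[0.296, -0.955, -0.001], [-0.955, -0.296, 0.004], [-0.004, -0.0, -1.0]]
contact_force: [-0.9, 0.5, -0.1]
gripper_width: 0.0602
```

```bash
python3 - <<'E'
from h import *
import pickle
st(); t=capture("top"); s=capture("side")
t0=pickle.load(open("top.pkl","rb"));s0=pickle.load(open("side.pkl","rb"))
tb=(305,178,65,50)
print("gauge before",fit([(t0,tb,1)],red,HAND,.05,[.5858,-.2595,.3]),"now",fit([(t,tb,1)],red,HAND,.05,[.5858,-.2595,.3]))
tr=(180,150,70,45); print("rest now",fit([(t,tr,1)],white,REST,.108,[.607,.143,1.72]))
def cr(c,x,y,w,h,k): return cv2.resize(c["frame"][y:y+h,x:x+w],(w*k,h*k),interpolation=cv2.INTER_CUBIC)
a=np.hstack([cr(t,305,178,65,50,6),cr(t,168,150,65,50,6)]); b=np.hstack([cr(s,270,145,65,50,6),cr(s,170,180,65,50,6)])
cv2.imwrite("pics/fin.png",np.vstack([a,b]))
for n,A,B in(("top",t0,t),("side",s0,s)):
    d=(cv2.absdiff(A["frame"],B["frame"]).max(2)>60).astype(np.uint8); d=cv2.morphologyEx(d,cv2.MORPH_OPEN,np.ones((2,2)))
    k,_,S,_=cv2.connectedComponentsWithStats(d); print(n,[x.tolist() for x in S[1:] if x[4]>8])
E
```

```text
{'clock': 31.25, 'joints': [-77.1467, 22.906, 76.8441, 0.0078, 80.4626, -4.385], 'tcp_pos': [0.2339, -0.4969, 0.2279], 'tool_rot': [[0.2963, -0.9551, -0.0007], [-0.9551, -0.2963, 0.0036], [-0.0037, -0.0004, -1.0]], 'contact_force': [-0.8848, 0.4769, -0.1411], 'moment': [0.0419, -0.0227, -0.0451], 'gripper_width': 0.0602}
gauge before (array([ 0.58507252, -0.26034973,  0.31911666]), np.float64(0.9715355208641072)) now (array([ 0.58582132, -0.26441251,  0.33662367]), np.float64(0.9536871724085181))
rest now (array([0.6066771 , 0.14356273, 1.7227691 ]), np.float64(30.17958454342369))
top [[229, 157, 10, 26, 188], [207, 159, 9, 17, 115], [249, 175, 9, 24, 162], [209, 177, 8, 8, 43], [275, 262, 237, 99, 5717], [244, 275, 28, 9, 128], [210, 277, 22, 10, 103], [226, 282, 28, 40, 275], [241, 299, 2, 6, 12], [345, 299, 68, 63, 807], [305, 300, 13, 31, 104], [224, 319, 10, 6, 25], [213, 325, 12, 8, 60], [257, 329, 5, 11, 37], [288, 330, 10, 42, 244], [305, 334, 16, 7, 54], [438, 340, 24, 19, 265], [323, 343, 19, 21, 103], [507, 359, 5, 25, 80], [405, 363, 4, 13, 34], [329, 365, 5, 15, 36], [475, 366, 8, 3, 19], [345, 369, 52, 12, 144], [413, 375, 6, 3, 12], [398, 378, 7, 2, 14], [467, 379, 22, 3, 50], [454, 380, 10, 3, 24]]
side [[382, 26, 46, 18, 276], [345, 38, 20, 28, 403], [432, 42, 9, 5, 31], [448, 57, 16, 30, 177], [466, 56, 13, 24, 197], [350, 70, 18, 8, 106], [340, 81, 20, 24, 304], [366, 81, 22, 33, 310], [448, 82, 27, 18, 223], [408, 104, 6, 7, 29], [433, 108, 15, 17, 144], [334, 110, 15, 13, 106], [410, 114, 7, 11, 41], [443, 127, 5, 11, 34], [363, 132, 14, 26, 157], [429, 136, 6, 7, 27], [353, 156, 9, 18, 84], [399, 159, 41, 43, 621], [456, 166, 27, 39, 642], [336, 176, 23, 53, 219], [208, 186, 14, 9, 59], [203, 202, 7, 5, 24], [227, 203, 17, 10, 65], [467, 207, 16, 18, 147], [430, 209, 11, 5, 23], [415, 211, 6, 5, 15], [304, 220, 32, 14, 138], [292, 260, 5, 4, 13], [303, 266, 55, 25, 335]]
```

View pics/fin.png

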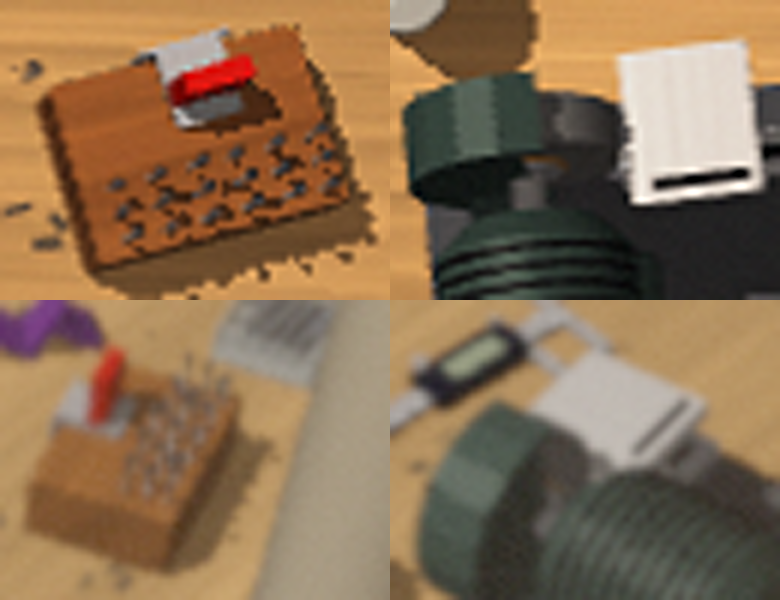

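Final picture: the gauge hangs upright on the same block edge (handle 215,77; about 4 mm sideways of before), and the rest plate is advanced to just short of the wheel (left edge 620,130). Handing in.

```bash
python3 -c "
from h import *
print(sign_off())"
```

```text
the job is handed in; nothing more can be done
None
```

The tool rest is set to the gap gauge and the red gauge is hanging back on the same edge of the bur block. The job was handed in at about 31 s of the 70 s allowed.

- **Setting the rest:** I stood the gauge on the rest with its blade in the gap and let go. I then pushed the rest forward about 22 mm until it stopped, at a total push of about 10 N (asked for: 9 to 12 N).
- **Drag:** On the slow draw-out the downward pull was about 5 to 8 N, against roughly 1.8 N of gauge weight. The drag on the blade was therefore about 3 N or more all the way, and I did not need to push again.
- **Rest afterwards:** Pictures taken after the draw and at the end show the rest still in its advanced position.
- **Gauge back on the block:** I felt for the block edge with the blade, moved about 1.5 mm off it, set the foot down and let go. The last picture shows it upright, about 4 mm sideways along the edge from where it started.
- **Everything else:** Comparing the first and last pictures showed changes only where the rest, the arm and their shadows are. The gauge's move was too small for that check to flag.

**Where checks disagreed:**
- The side and top cameras differed by 2 to 5 mm, so I found the rest and block edges by touch.
- One side-camera fit suggested the gauge had shifted 5 mm sideways on the rest. The picture did not show that, but regrasping the gauge gave about 5 N of sideways force, consistent with it sitting about 1 mm off centre.

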